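# Weigh a gear blank on the classroom balance

### The arm

A 6-joint arm with a two-finger parallel gripper is mounted at the origin on the work surface. World frame = base frame: x ahead of the robot, y to its left, z up, the work surface at z = 0. Lengths are in m, angles in degrees, forces in N, time in s.
With the tool pointing down it reaches from about 0.4 to 0.825 m from the base axis. Payload 7 kg.
Tool frame: the origin (TCP) lies midway between the tips of the shut fingers; the grasp point (between the pads) lies 19 mm behind it; x points along the fingers, z is the direction in which the jaws open and shut, and the axes are right-handed (so a half turn about x gives the same grasp; the last joint's range is limited). The gripper opens to 88 mm and grips with 3 to 60 N. Pads are 19 mm wide; open, the fingers measure 130 mm over their backs; the gripper's body (78 mm by 193 mm) begins 47 mm behind the grasp point.
Start: joints at [81.423, 20.546, 0.682, 0, -70.136, -16.507], TCP at [0.286, 0.611, 0.227] pointing down, gripper open.
Joint ranges: [-176.03, 176.03], [-82.01, 121.73], [-58.28, 71.71], [-173.87, 95.51], [-174.79, -0.11], [-173.66, 173.66]. Speed limits (degrees/s): [136.94, 136.94, 172.46, 180, 180, 180].

### API

Orientations are given as [roll, pitch, yaw] about the fixed x, y, z axes, in that order (R = Rz(yaw) Ry(pitch) Rx(roll)).
In Python, from plant import get_state, capture, close_job gives the robot as it stands.
- The arm moves only by the tool play_rows, never from a script. Its argument "series" is one flat list of numbers, 4 for each row, row after row: the shift along the tool's x, y, z in m, then the turn about the tool's x in rad. In form: [tx, ty, tz, spin, tx, ty, tz, spin, ...]. A call has exactly 5 rows; each row shifts and turns the commanded pose from where the row before left it, along the tool's axes as they then stand; what a row does not reach is not made up. A row lasts 1/12 s, in which the tool goes at most 41.7 mm and 7.16 degrees, less where a joint would pass 70% of its speed; a pose out of reach is approached as far as the arm can. A call is refused whole if a number of a shift passes 0.0417 or a number of a turn 0.125, either way. A call with a gripper value outside its range is refused whole. "jaw" is the opening in per cent of the stroke, from 0 (shut) to 100 (fully open), set as the call begins (left out, the last holds). The fingers move at their own pace and stop on an object; "squeeze" is the grip in N (left out, the last holds). Time passes only in rows, so rows that do not move let the fingers close, or fill a call up. It gives the time, the measured TCP pose, the force and the opening at its end, in the units of the state.
- get_state(): the state, without advancing time (a new reading comes with each control period).
- capture(name): name is "scene" or "top"; returns a dict with "img" (420x560x3 uint8, blue, green, red), "K" (3x3 intrinsics, pixels), "world_from_camera" (4x4, takes a point from camera to world coordinates). Camera axes: x right, y down, z forward; pixel columns grow to the right and rows downward; lengths in m; the calibration is good to about 2 mm. A picture is of the moment at which its call begins. There is no depth.
- close_job(): hands the job in, once; it reports no verdict.
The state is a dict: "time_s": time; "joints": joint angles; "qd": joint speeds; "joint_torque": joint torques, N m; "tcp_pos": TCP position; "eef_rot": TCP orientation; "contact_force": force on the tool from outside, world axes, zero at the start; "moment": the same for the moment, N m; "gripper_width": finger opening in m.
Only numpy, scipy, OpenCV 4.12 (cv2) and the standard library are available. Lean on these libraries where they do the work, as an engineer would, in place of code of your own. Each camera call takes 0.05 s, during which the arm holds its last target.

### The job

Weigh the gear that lies on the balance: take ring weights from the board and thread them, one at a time, fully down over the spindle of the empty pan until the needle comes to rest between the two tall middle marks of the scale. The spindle stands a little off its pan's centre, to a different side each time, so feel for it with a light touch and lower each weight gently, never dropping it or bearing hard on the pan. Leave the gear on its pan, keep the weights you do not need on the board, leave everything else where it is, and let go at the end.

Things in the scene. Friction and masses are not known exactly. Their poses are not given: they have to be found in the camera images.
- beam (a joint): beam tilt, rad: 0 level, negative while the gear's side is heavier (weighing pan up); stops at -0.2 and +0.2. A black needle rises from mid-beam before a white plate; it is between the plate's two tall middle marks within +-0.036. Tilt is proportional to the difference: 50 g too little gives -0.049; settles in 1 s. Starts on the -0.2 stop (over 200 g too little).
- balance: table-top balance fixed to the bench, grey base 130 x 330 x 50 mm; origin under the middle of the base, y along the beam, z up. Weighing pan 130 mm from the middle on the -y side, the gear's pan 130 mm on the +y side; needle and white scale plate (90 mm wide, up to 217 mm above the bench) in the middle.
- weigh_pan: empty rimless round steel pan, 94 mm across, 5 mm thick; origin at the centre of its top face, z up, 130 mm above the bench when level. It stays horizontal and rides 26 mm up or down (130 mm per rad of tilt), yielding softly (77 N/m on top of the present weight difference) to a hard stop.
- socket (a point): point on weigh_pan's axis, 66 mm above its top face, level with the tip of its steel spindle (10 mm thick, 66 mm tall, chamfered). The spindle's own axis stands 5 mm off this axis, to an unknown side each time (stiff eccentric seat). A weight pressed on the tip beside the hole takes the pan down with it; when the hole finds the spindle, the pan springs back up.
- board: flat wooden board 240 x 260 x 12 mm, fixed, on which the weights and a stopper stand; origin under its centre
- part_pan: the other pan, 94 mm across with a 5 mm rim; origin at the centre of its top face. It carries the gear.
- gear_c (a point): centre of the dark steel gear blank (about 70 mm across, 14 mm thick, with a hub to 26 mm) that lies on part_pan; its mass is unknown, between 245 and 375 g.
- w200_c (a point): centre (half-way up) of the 200 g weight: plain steel ring standing flat on a wooden board (12 mm thick) right of the balance, 42 mm outside diameter, 20 mm high, 13.6 mm hole along z. The four differ by diameter (200 g: 42, 150 g: 37, 100 g: 31, 50 g: 24 mm). Weights stack on the spindle.
- w150_c (a point): centre (half-way up) of the 150 g weight: plain steel ring standing flat on a wooden board (12 mm thick) right of the balance, 37 mm outside diameter, 20 mm high, 13.6 mm hole along z. The four differ by diameter (200 g: 42, 150 g: 37, 100 g: 31, 50 g: 24 mm). Weights stack on the spindle.
- w100_c (a point): centre (half-way up) of the 100 g weight: plain steel ring standing flat on a wooden board (12 mm thick) right of the balance, 31 mm outside diameter, 20 mm high, 13.6 mm hole along z. The four differ by diameter (200 g: 42, 150 g: 37, 100 g: 31, 50 g: 24 mm). Weights stack on the spindle.
- w50_c (a point): centre (half-way up) of the 50 g weight: plain steel ring standing flat on a wooden board (12 mm thick) right of the balance, 24 mm outside diameter, 20 mm high, 13.6 mm hole along z. The four differ by diameter (200 g: 42, 150 g: 37, 100 g: 31, 50 g: 24 mm). Weights stack on the spindle.
- stopper: bystander, to be left alone: black rubber stopper, 22 mm diameter, 22 mm high, standing on the board among the weights; origin under its centre
- beaker: bystander, to be left alone: glass beaker, 72 mm across, 95 mm high; origin under its centre
- tumbler: bystander, to be left alone: clear plastic cup, 76 mm across, 130 mm high; origin under its centre
- apple: bystander, to be left alone: red apple, 74 mm across; origin under its centre
- book: bystander, to be left alone: blue book lying flat, 150 x 210 x 22 mm; origin under its centre
- duster: bystander, to be left alone: wooden board eraser 50 x 120 x 35 mm; origin under its centre
- driver: bystander, to be left alone: screwdriver with a black handle; origin under its centre
- gear: the same gear blank, as a body; origin under its centre

How it is judged:
By the outcome, as a careful person would: the job done as asked, in the order asked, and still so for the second after the job is handed in, with the robot touching nothing.
It also fails if it takes over 72 s, if anything falls off the work surface, if the arm or the gripper's body presses on something with over 40 N, if the wrist force passes 120 N, or if a joint passes its speed limit or range.

## Working session

There is one attempt and no reset: what is moved stays moved. The work goes in short steps, Python scripts to look and compute and a tool call to move; the robot and the scene stay as the last step left them, time stands still between calls to the robot, and variables do not carry over. Pictures are saved under pics/ and viewed, and the job is handed in when it is done.

Besides the shell and the picture viewer there is one more tool, called after ">>>" in YAML: its name, and indented under it one key for each argument. play_rows: Moves the arm, as the interface text tells. Its arguments: {"type":"object","properties":{"series":{"type":"array","items":{"type":"number"}},"jaw":{"type":"number"},"squeeze":{"type":"number"}},"required":["series"]}

```bash
mkdir -p pics; ls; python3 - <<'E'
from plant import *
import cv2,numpy as np
print(get_state())
for n in("scene","top"):
    c=capture(n);cv2.imwrite(f"pics/{n}0.png",c["img"]);print(n,c["K"].round(2).tolist(),c["world_from_camera"].round(4).tolist())
E
```

```text
pics
{'time_s': 0.0, 'joints': array([ 8.14231338e+01,  2.05928087e+01,  6.35663672e-01, -2.01071586e-02,
       -7.01341503e+01, -1.65062374e+01]), 'qd': array([ 0.10138874,  0.00886949,  0.01948413, -0.07065021,  0.00615256,
        0.04702468]), 'joint_torque': array([-1.51809985e-03, -5.82716274e+01,  2.93045425e+01,  6.99707955e+00,
        6.85101666e-03, -1.68971201e-04]), 'tcp_pos': array([0.28598273, 0.61091358, 0.22562156]), 'eef_rot': array([   4.81038688,   89.90676779, -110.27956449]), 'contact_force': array([-0.19869076, -0.61713035,  0.23733938]), 'moment': array([0.03892204, 0.00616112, 0.00599361]), 'gripper_width': 0.08766061217016072}
scene [[480.33, 0.0, 282.3], [0.0, 480.33, 204.53], [0.0, 0.0, 1.0]] [[0.3886, 0.5015, -0.7729, 1.5125], [0.9213, -0.1976, 0.335, -0.366], [0.0153, -0.8423, -0.5388, 0.8158], [0.0, 0.0, 0.0, 1.0]]
top [[380.9, 0.0, 280.84], [0.0, 380.9, 210.67], [0.0, 0.0, 1.0]] [[-0.0673, -0.9762, 0.2062, 0.3537], [-0.9977, 0.0656, -0.015, 0.0495], [0.0011, -0.2067, -0.9784, 1.0765], [0.0, 0.0, 0.0, 1.0]]
```

View pics/scene0.png

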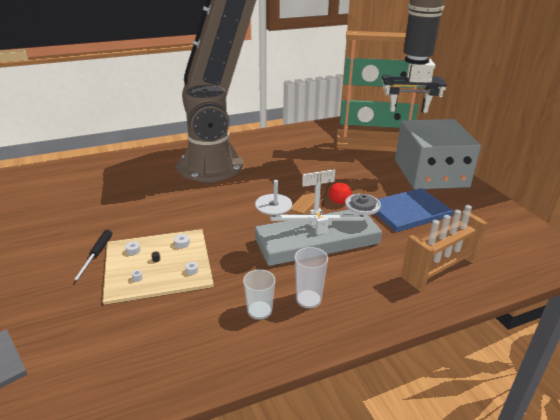

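View pics/top0.png

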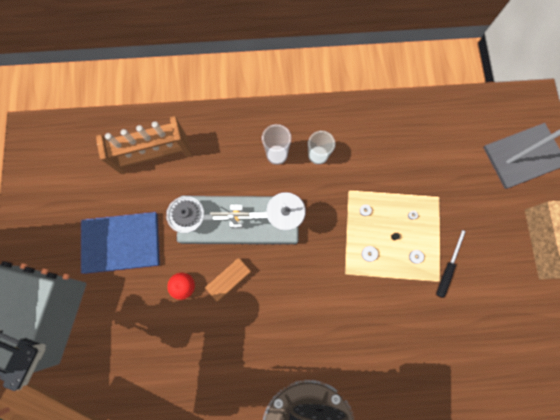

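The scene and top views show the board at right of the balance (top ≈ (393,235)), four rings with the stopper at (396,237), the weighing pan raised at (286,211), and the gear at (185,214). I'll zoom in next.

```bash
python3 - <<'E'
import cv2
a=cv2.imread("pics/top0.png");b=cv2.imread("pics/scene0.png")
cv2.imwrite("pics/t_board.png",cv2.resize(a[185:285,340:445],None,fx=5.5,fy=5.5,interpolation=cv2.INTER_CUBIC))
cv2.imwrite("pics/s_board.png",cv2.resize(b[225:300,100:215],None,fx=6,fy=6,interpolation=cv2.INTER_CUBIC))
cv2.imwrite("pics/t_bal.png",cv2.resize(a[180:260,160:320],None,fx=5,fy=5,interpolation=cv2.INTER_CUBIC))
cv2.imwrite("pics/s_bal.png",cv2.resize(b[165:265,240:390],None,fx=5,fy=5,interpolation=cv2.INTER_CUBIC))
E
```

```text
(no output)
```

View pics/t_board.png

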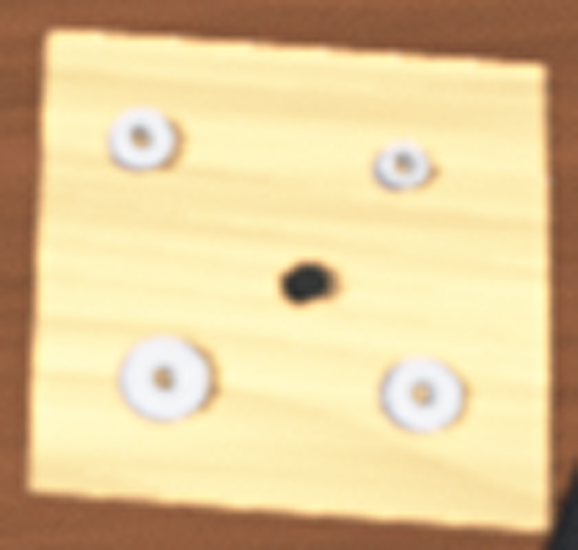

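View pics/s_board.png

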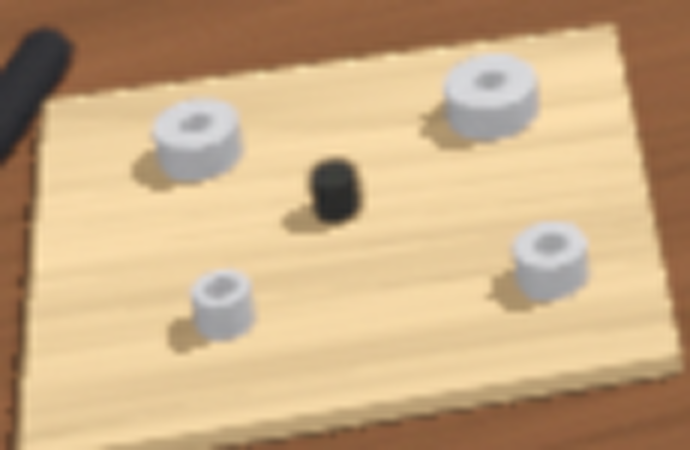

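View pics/t_bal.png

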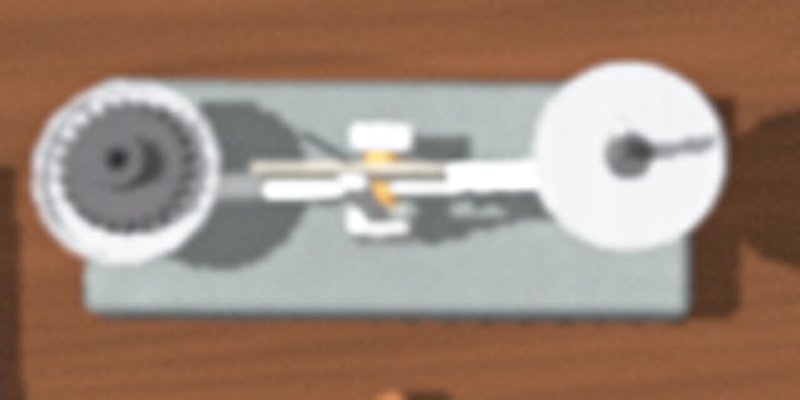

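View pics/s_bal.png

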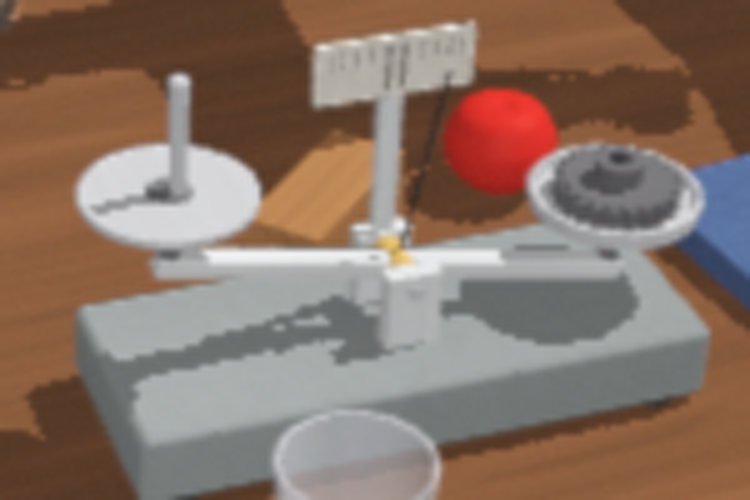

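```bash
cat > h.py <<'E'
import cv2,numpy as np
from plant import *
from scipy.spatial.transform import Rotation as Ro
def ray(c,uv):
    K,T=c["K"],c["world_from_camera"]
    d=T[:3,:3]@np.linalg.solve(K,[uv[0],uv[1],1.]);return T[:3,3],d
def onz(c,uv,z):
    o,d=ray(c,uv);return o+d*(z-o[2])/d[2]
def proj(c,p):
    T=np.linalg.inv(c["world_from_camera"]);q=c["K"]@(T[:3,:3]@p+T[:3,3]);return q[:2]/q[2]
def tri(c1,u1,c2,u2):
    A=[];b=[]
    for c,u in((c1,u1),(c2,u2)):
        o,d=ray(c,u);d=d/np.linalg.norm(d);P=np.eye(3)-np.outer(d,d);A.append(P);b.append(P@o)
    s=np.linalg.lstsq(np.vstack(A),np.hstack(b),rcond=None);return s[0],np.sqrt(s[1])
def st():
    s=get_state();R=Ro.from_euler('xyz',s["eef_rot"],degrees=True).as_matrix()
    return s,R
E
python3 - <<'E'
from h import *
s,R=st();print(R.round(3).tolist())
for n in("top","scene"):
    c=capture(n);im=c["img"]
    x0,y0,x1,y1=(340,185,445,285) if n=="top" else (100,225,215,300)
    up=cv2.resize(im[y0:y1,x0:x1],None,fx=8,fy=8,interpolation=cv2.INTER_CUBIC)
    hsv=cv2.cvtColor(up,cv2.COLOR_BGR2HSV)
    m=((hsv[...,1]<55)&(hsv[...,2]>(205 if n=="scene" else 200))).astype(np.uint8)
    for k in cv2.findContours(m,cv2.RETR_EXTERNAL,cv2.CHAIN_APPROX_NONE)[0]:
        if cv2.contourArea(k)<500 or len(k)<6: continue
        e=cv2.fitEllipse(cv2.convexHull(k));u=(np.array(e[0])+.5)/8-.5+[x0,y0]
        print(n,u.round(2),np.array(e[1]).round(1)/8,onz(c,u,.032).round(4))
    # pans
    x0,y0,x1,y1=(255,185,310,240) if n=="top" else (250,190,296,220)
    up=cv2.resize(im[y0:y1,x0:x1],None,fx=8,fy=8,interpolation=cv2.INTER_CUBIC)
    hsv=cv2.cvtColor(up,cv2.COLOR_BGR2HSV)
    m=((hsv[...,1]<40)&(hsv[...,2]>190)).astype(np.uint8)
    if n=="top": m=cv2.morphologyEx(m,cv2.MORPH_OPEN,np.ones((70,70)))
    cv2.imwrite(f"pics/m_{n}.png",m*255)
    k=max(cv2.findContours(m,cv2.RETR_EXTERNAL,cv2.CHAIN_APPROX_NONE)[0],key=cv2.contourArea)
    e=cv2.fitEllipse(cv2.convexHull(k));u=(np.array(e[0])+.5)/8-.5+[x0,y0]
    print("pan",n,u.round(2),np.array(e[1])/8,onz(c,u,.156).round(4))
    x0,y0,x1,y1=(276,198,300,222) if n=="top" else (262,170,290,212)
    cv2.imwrite(f"pics/sp_{n}.png",cv2.resize(im[y0:y1,x0:x1],None,fx=14 if n=="scene" else 24,fy=14 if n=="scene" else 24,interpolation=cv2.INTER_CUBIC))
E
```

```text
[[-0.0, 0.906, -0.424], [-0.001, -0.424, -0.906], [-1.0, 0.0, 0.002]]
top [416.17 256.15] [14.6625 15.2   ] [ 0.4221 -0.3272  0.032 ]
top [353.69 249.74] [ 3.6    13.4125] [ 0.4511 -0.1586  0.032 ]
top [369.25 253.4 ] [16.1375 16.8   ] [ 0.4382 -0.2     0.032 ]
top [412.5  214.38] [ 9.6 10.5] [ 0.5385 -0.3333  0.032 ]
top [365.04 209.65] [12.    12.475] [ 0.5609 -0.2023  0.032 ]
pan top [283.51 211.17] [39.49956131 41.70407486] [0.546  0.0289 0.156 ]
scene [136.76 275.19] [11.825  12.3375] [ 0.5531 -0.3345  0.032 ]
scene [191.24 265.04] [ 7.5875 13.2   ] [ 0.5647 -0.2021  0.032 ]
scene [132.67 247.35] [13.625  16.0375] [ 0.4366 -0.3275  0.032 ]
scene [181.72 240.07] [14.025 17.125] [ 0.4527 -0.2006  0.032 ]
pan scene [273.37 203.44] [19.45648193 36.52249908] [0.553 0.025 0.156]
```

```bash
python3 -c "
import cv2,numpy as np
a=cv2.imread('pics/sp_top.png');b=cv2.imread('pics/sp_scene.png');print(a.shape,b.shape)
o=np.zeros((600,1000,3),np.uint8);o=o[:, :800];o[:a.shape[0]*2//3+0,:a.shape[1]*2//3]=cv2.resize(a,None,fx=2/3,fy=2/3);o[:b.shape[0],400:400+b.shape[1]]=b
cv2.imwrite('pics/sp.png',o)"
```

```text
(576, 576, 3) (588, 392, 3)
```

View pics/sp.png

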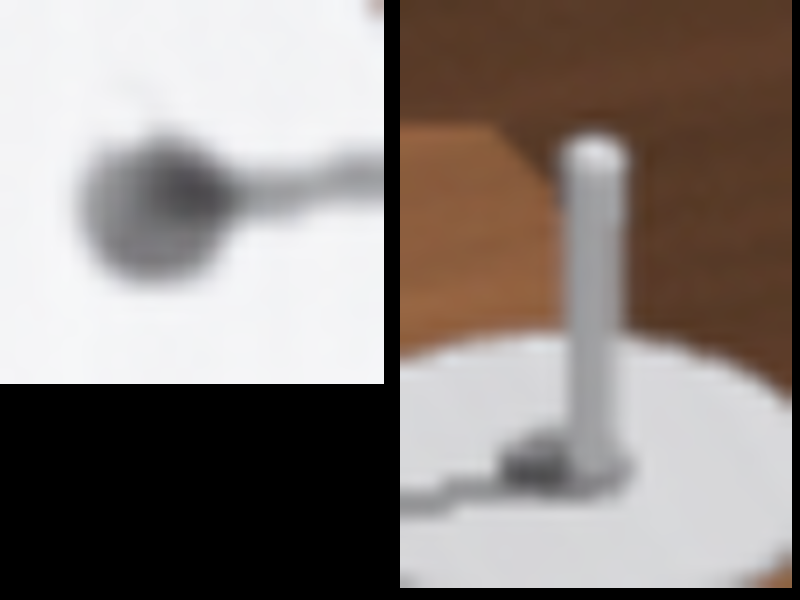

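```bash
python3 - <<'E'
from h import *
c=capture("top");im=c["img"].astype(float)
x0,y0,x1,y1=(262,186,308,236)
g=im[y0:y1,x0:x1]
e=np.clip((g-215)*6.5,0,255).astype(np.uint8)
A=cv2.resize(e,None,fx=9,fy=9,interpolation=cv2.INTER_CUBIC)
s=capture("scene");x2,y2=(248,172);h=s["img"][y2:y2+46,x2:x2+52].astype(float)
B=cv2.resize(np.clip((h-100)*1.8,0,255).astype(np.uint8),None,fx=7,fy=7,interpolation=cv2.INTER_CUBIC)
o=np.zeros((460,800,3),np.uint8);o[:450,:414]=A;o[:B.shape[0],420:420+B.shape[1]]=B
cv2.imwrite("pics/enh.png",o)
# spindle edges in scene rows
for r in (183,186,190,194,198,202): print(r,s["img"][r,268:284,1].tolist())
for r in range(193,218,4): print(r,c["img"][r,276:298,1].tolist())
E
```

```text
183 [90, 91, 91, 90, 85, 98, 144, 159, 162, 153, 81, 59, 59, 59, 59, 58]
186 [95, 94, 92, 91, 92, 111, 145, 156, 155, 135, 75, 60, 59, 59, 59, 61]
190 [98, 98, 99, 99, 99, 114, 148, 157, 155, 134, 75, 58, 59, 59, 60, 60]
194 [174, 189, 197, 212, 210, 199, 159, 159, 165, 179, 177, 152, 130, 119, 90, 70]
198 [214, 214, 214, 213, 214, 205, 162, 160, 168, 193, 214, 215, 215, 215, 215, 215]
202 [202, 149, 131, 124, 116, 115, 150, 159, 160, 169, 192, 214, 216, 215, 214, 215]
193 [103, 121, 148, 177, 199, 218, 230, 232, 234, 235, 236, 233, 230, 221, 208, 182, 153, 124, 107, 95, 93, 92]
197 [245, 244, 244, 245, 245, 245, 244, 243, 244, 244, 244, 244, 243, 242, 243, 243, 243, 243, 243, 244, 241, 232]
201 [243, 243, 243, 245, 245, 245, 243, 244, 244, 244, 244, 244, 242, 243, 243, 243, 242, 241, 242, 243, 243, 243]
205 [243, 242, 244, 245, 245, 243, 243, 244, 240, 231, 232, 236, 241, 243, 245, 244, 243, 243, 244, 244, 244, 243]
209 [243, 244, 245, 243, 227, 184, 155, 141, 119, 100, 88, 80, 81, 98, 131, 156, 164, 168, 165, 168, 164, 163]
213 [244, 244, 245, 246, 240, 206, 153, 125, 120, 122, 121, 125, 134, 172, 227, 242, 244, 243, 244, 244, 245, 244]
217 [244, 245, 245, 246, 247, 246, 246, 245, 245, 244, 244, 244, 244, 244, 245, 245, 245, 243, 244, 245, 245, 244]
```

View pics/enh.png

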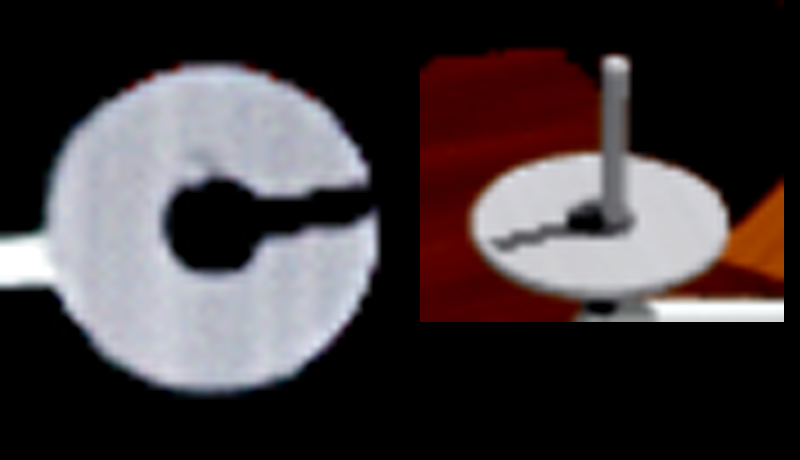

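```bash
python3 - <<'E'
from h import *
t=capture("top");s=capture("scene")
def fit(c,x0,y0,x1,y1,thr):
    up=cv2.resize(c["img"][y0:y1,x0:x1],None,fx=8,fy=8,interpolation=cv2.INTER_CUBIC)
    m=(up.min(2)>thr).astype(np.uint8)
    m=cv2.morphologyEx(m,cv2.MORPH_OPEN,cv2.getStructuringElement(cv2.MORPH_ELLIPSE,(61,61)))
    k=max(cv2.findContours(m,cv2.RETR_EXTERNAL,cv2.CHAIN_APPROX_NONE)[0],key=cv2.contourArea)
    e=cv2.fitEllipse(cv2.convexHull(k));return (np.array(e[0])+.5)/8-.5+[x0,y0],np.array(e[1])/8
ut,a=fit(t,262,185,309,237,170);us,b=fit(s,250,188,296,222,185)
print(ut,a,onz(t,ut,.156));print(us,b,onz(s,us,.156));P,r=tri(t,ut,s,us);print(P,r)
P=(onz(t,ut,.156)+onz(s,us,.156))/2;print("pan c",P)
for ang in range(0,360,30):
    q=P+[.005*np.cos(np.radians(ang)),.005*np.sin(np.radians(ang)),.066]
    print(ang,proj(s,q).round(2),proj(s,q-[0,0,.03]).round(2),proj(t,q).round(2))
E
```

```text
[278.65536499 216.4903717 ] [48.52416611 54.20096207] [0.53341593 0.04177057 0.156     ]
[279.42181396 204.4828949 ] [17.37955284 23.97964478] [0.56320945 0.0374763  0.156     ]
[0.537925   0.04467833 0.13903239] [0.00462462]
pan c [0.54831269 0.03962344 0.156     ]
0 [279.01 180.02] [278.87 190.35] [278.88 202.48]
30 [279.83 179.71] [279.69 190.03] [277.82 202.83]
60 [280.23 179.24] [280.07 189.55] [277.08 203.65]
90 [280.09 178.73] [279.94 189.03] [276.86 204.73]
120 [279.46 178.32] [279.32 188.61] [277.22 205.77]
150 [278.51 178.12] [278.38 188.41] [278.07 206.49]
180 [277.48 178.18] [277.37 188.46] [279.17 206.7 ]
210 [276.66 178.48] [276.56 188.77] [280.24 206.35]
240 [276.26 178.94] [276.16 189.25] [280.98 205.52]
270 [276.39 179.45] [276.29 189.77] [281.2  204.44]
300 [277.02 179.87] [276.91 190.19] [280.83 203.41]
330 [277.98 180.07] [277.86 190.41] [279.99 202.69]
```

```bash
python3 - <<'E'
from h import *
t=capture("top");s=capture("scene")
def edge(c,ctr,rx,ry,thr,ok):
    g=c["img"].min(2).astype(np.float32);pts=[]
    for a in np.radians(range(0,360,6)):
        if not ok(np.degrees(a)): continue
        f=np.arange(.7,1.3,.01);X=(ctr[0]+rx*f*np.cos(a)).astype(np.float32);Y=(ctr[1]+ry*f*np.sin(a)).astype(np.float32)
        v=cv2.remap(g,X[None],Y[None],cv2.INTER_LINEAR)[0];i=np.where(v<thr)[0]
        if len(i) and i[0]>3: pts.append([X[i[0]],Y[i[0]]])
    e=cv2.fitEllipse(np.array(pts,np.float32));return np.array(e[0]),e[1],e[2]
ut,*q=edge(t,(285,210.7),18.5,18.5,150,lambda d:not(150<d<215 or d>330 or d<5));print(ut,q)
us,*q=edge(s,(273.2,203.5),18.3,9.8,160,lambda d:not(15<d<100 or 250<d<300));print(us,q)
print(onz(t,ut,.156),onz(s,us,.156),tri(t,ut,s,us))
P=(onz(t,ut,.156)+onz(s,us,.156))/2
for P in(onz(t,ut,.156),onz(s,us,.156)):
  for ang in range(0,360,30):
    q=P+[.005*np.cos(np.radians(ang)),.005*np.sin(np.radians(ang)),.066]
    print(ang,proj(s,q).round(2),proj(s,q-[0,0,.03]).round(2),proj(t,q).round(2),proj(t,q-[0,0,.066]).round(2))
E
```

```text
[284.43966675 211.00924683] [(38.771522521972656, 41.34262466430664), 105.65380096435547]
[273.28109741 203.60188293] [(20.444795608520508, 36.84662628173828), 90.88291931152344]
[0.54621711 0.02660635 0.156     ] [0.55359715 0.02447736 0.156     ] (array([0.54722454, 0.02676511, 0.15166968]), array([0.00040286]))
0 [273.85 180.57] [273.78 190.92] [284.58 202.99] [284.3  209.03]
30 [274.68 180.27] [274.6 190.6] [283.52 203.34] [283.31 209.37]
60 [275.09 179.79] [275.   190.12] [282.78 204.17] [282.62 210.14]
90 [274.96 179.28] [274.88 189.6 ] [282.57 205.25] [282.42 211.14]
120 [274.33 178.87] [274.26 189.18] [282.93 206.29] [282.76 212.11]
150 [273.38 178.67] [273.32 188.97] [283.78 207.01] [283.55 212.79]
180 [272.36 178.72] [272.31 189.03] [284.89 207.22] [284.58 212.99]
210 [271.53 179.03] [271.49 189.34] [285.95 206.87] [285.57 212.66]
240 [271.12 179.5 ] [271.09 189.82] [286.69 206.04] [286.26 211.88]
270 [271.24 180.01] [271.21 190.34] [286.9  204.96] [286.46 210.88]
300 [271.86 180.42] [271.82 190.77] [286.54 203.92] [286.12 209.91]
330 [272.82 180.63] [272.77 190.98] [285.69 203.2 ] [285.33 209.23]
0 [274.17 182.11] [274.1  192.49] [285.28 199.82] [284.95 206.07]
30 [275.01 181.8 ] [274.92 192.17] [284.22 200.17] [283.96 206.4 ]
60 [275.41 181.32] [275.32 191.68] [283.49 200.99] [283.28 207.17]
90 [275.28 180.81] [275.2  191.16] [283.27 202.07] [283.08 208.17]
120 [274.66 180.39] [274.58 190.73] [283.63 203.1 ] [283.41 209.14]
150 [273.7  180.18] [273.63 190.52] [284.48 203.82] [284.2  209.81]
180 [272.67 180.24] [272.61 190.58] [285.59 204.04] [285.23 210.01]
210 [271.83 180.55] [271.79 190.89] [286.65 203.68] [286.22 209.68]
240 [271.42 181.02] [271.39 191.38] [287.39 202.86] [286.91 208.91]
270 [271.55 181.54] [271.51 191.91] [287.6  201.78] [287.11 207.91]
300 [272.17 181.96] [272.13 192.34] [287.23 200.75] [286.77 206.94]
330 [273.14 182.17] [273.08 192.55] [286.39 200.03] [285.98 206.27]
```

The scene view shows the spindle tip at column ≈275.3, about 2 px right of the pan centre at 273.3, so its offset is mostly toward +y. Best guess for the tip is (0.551, 0.030). I'll turn the jaws along world x first.

>>> play_rows:
  series: [-0.016,0,0,0.125,-0.016,0,0,0.125,-0.016,0,0,0.125,-0.016,0,0,0.125,-0.016,0,0,0.125]
  jaw: 66
  squeeze: 20

```text
time_s: 0.92
tcp_pos: [0.2861, 0.6112, 0.3074]
eef_rot: [-123.3, 90.0, 85.5]
contact_force: [-0.7, -0.1, -0.3]
gripper_width: 0.0607
```

>>> play_rows:
  series: [0,0,0,0.125,0,0,0,0.125,0,0,0,0.125,0,0,0,0.125,0,0,0,0.008]

```text
time_s: 1.33
tcp_pos: [0.2861, 0.6113, 0.3066]
eef_rot: [-37.9, 90.0, 141.8]
contact_force: [0.1, 0.0, -0.3]
gripper_width: 0.0579
```

```bash
python3 -c "
from h import *
s,R=st();print(s['time_s'],s['tcp_pos'],R.round(4).tolist(),s['joints'].round(1),s['contact_force'])"
```

```text
1.3333 [0.28612469 0.61127506 0.30659411] [[-0.0001, -0.0058, -1.0], [0.0001, -1.0, 0.0058], [-1.0, -0.0001, 0.0001]] [ 81.4  18.5   8.   -0.  -79.5 -81.8] [ 0.06868061  0.01682141 -0.26120562]
```

>>> play_rows:
  series: [0,0.034,-0.024,0,0,0.034,-0.024,0,0,0.034,-0.024,0,0,0.034,-0.024,0,0,0.034,-0.024,0]

```text
time_s: 1.75
tcp_pos: [0.4069, 0.4397, 0.3068]
eef_rot: [-125.4, 90.0, 54.9]
contact_force: [0.5, 0.8, -0.5]
gripper_width: 0.058
```

>>> play_rows:
  series: [0,0.04,-0.011,0,0,0.04,-0.011,0,0,0.04,-0.011,0,0,0.04,-0.011,0,0,0.04,-0.011,0]

```text
time_s: 2.17
tcp_pos: [0.4612, 0.2393, 0.3069]
eef_rot: [-137.8, 90.0, 42.5]
contact_force: [1.1, -0.1, 0.2]
gripper_width: 0.0577
```

>>> play_rows:
  series: [0,0.0415,0,0,0,0.0415,0,0,0,0.0415,0,0,0,0.0415,0,0,0,0.0415,0,0]

```text
time_s: 2.58
tcp_pos: [0.4606, 0.0319, 0.307]
eef_rot: [-155.7, 89.9, 24.5]
contact_force: [1.5, -0.6, 0.5]
gripper_width: 0.0579
```

>>> play_rows:
  series: [0,0.0415,0,0,0,0.0415,0,0,0,0.0415,0,0,0,0.0415,0,0,0,0.0415,0,0]

```text
time_s: 3.0
tcp_pos: [0.4606, -0.1757, 0.3071]
eef_rot: [179.9, 89.9, 0.2]
contact_force: [1.2, -0.6, -0.7]
gripper_width: 0.0578
```

>>> play_rows:
  series: [0.03,0.005,0.0045,0,0.04,0.005,0.0045,0,0.04,0.005,0.0045,0,0.04,0.005,0.0045,0,0.04,0.005,0.0045,0]

```text
time_s: 3.42
tcp_pos: [0.4383, -0.1992, 0.1155]
eef_rot: [177.3, 89.9, -2.5]
contact_force: [1.8, -0.5, 0.7]
gripper_width: 0.0579
```

>>> play_rows:
  series: [0,0,0,0,0,0,0,0,0,0,0,0,0,0,0,0,0,0,0,0]

```text
time_s: 3.83
tcp_pos: [0.4406, -0.1986, 0.119]
eef_rot: [174.7, 89.7, -5.3]
contact_force: [0.0, 0.3, 0.5]
gripper_width: 0.058
```

```bash
python3 -c "
from h import *
s,R=st();print(s['time_s'],s['tcp_pos'],R.round(4).tolist(),s['joints'].round(1))
c=capture('scene');cv2.imwrite('pics/s1.png',c['img'])"
```

```text
3.8333 [ 0.44063529 -0.1985631   0.11896377] [[0.0044, 0.0014, -1.0], [-0.0004, -1.0, -0.0014], [-1.0, 0.0004, -0.0044]] [ -0.9   8.2 -31.7   0.  -49.9   0.9]
```

View pics/s1.png

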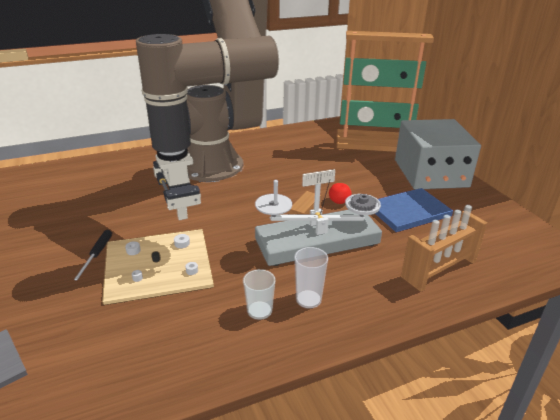

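The arm hangs over the 200 g ring with its view clear, so I'm descending in part.

>>> play_rows:
  series: [0.02,0.001,0.001,0,0.02,0,0.001,0,0.02,0,0,0,0,0,0,0,0,0,0,0]

```text
time_s: 4.3
tcp_pos: [0.4367, -0.1997, 0.057]
eef_rot: [14.7, 90.0, -165.2]
contact_force: [0.8, 0.3, 0.5]
gripper_width: 0.0577
```

```bash
python3 -c "
from h import *
s,R=st();print(s['time_s'],s['tcp_pos'],R.round(4).tolist(),s['joints'].round(1))
c=capture('scene');cv2.imwrite('pics/s2.png',cv2.resize(c['img'][170:300,100:230],None,fx=4.5,fy=4.5,interpolation=cv2.INTER_CUBIC))"
```

```text
4.3 [ 0.4367404  -0.19965624  0.05699116] [[-0.0008, 0.0007, -1.0], [-0.0002, -1.0, -0.0007], [-1.0, 0.0002, 0.0008]] [ -1.   13.1 -35.9   0.  -41.1   1. ]
```

View pics/s2.png

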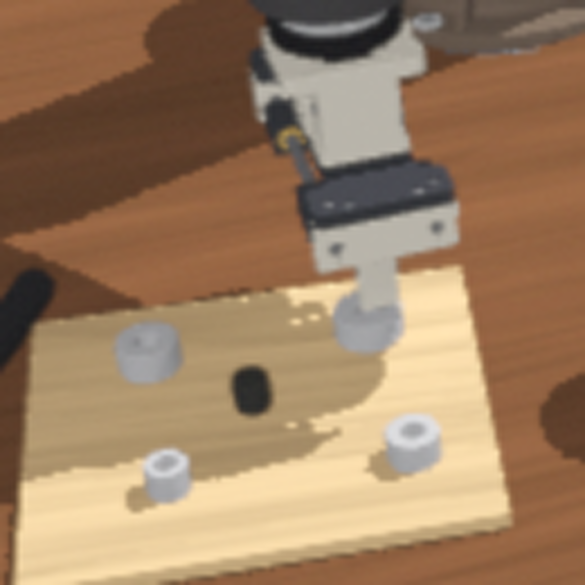

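>>> play_rows:
  series: [0.02,0,-0.001,0,0.014,0,0,0,0.007,0,0,0,0,0,0,0,0,0,0,0]

```text
time_s: 4.77
tcp_pos: [0.4383, -0.1998, 0.0165]
eef_rot: [161.2, 90.0, -18.8]
contact_force: [-0.7, 0.9, 0.2]
gripper_width: 0.0577
```

>>> play_rows:
  series: [0,0,0,0,0,0,0,0,0,0,0,0,0,0,0,0,0,0,0,0]
  jaw: 30
  squeeze: 20

```text
time_s: 5.18
tcp_pos: [0.4387, -0.1997, 0.0164]
eef_rot: [172.7, 89.9, -7.3]
contact_force: [0.6, 1.2, 6.8]
gripper_width: 0.0405
```

>>> play_rows:
  series: [0,0,0,0,0,0,0,0,0,0,0,0,0,0,0,0,0,0,0,0]

```text
time_s: 5.6
tcp_pos: [0.4387, -0.1997, 0.0164]
eef_rot: [171.5, 89.9, -8.4]
contact_force: [0.2, 2.3, 6.1]
gripper_width: 0.0405
```

>>> play_rows:
  series: [-0.01,0,0,0,-0.025,0,0,0,-0.04,0,0,0,-0.04,0,0,0,-0.04,0,0,0]

```text
time_s: 6.02
tcp_pos: [0.4365, -0.1995, 0.1719]
eef_rot: [-10.7, 89.9, 169.3]
contact_force: [2.1, 0.2, -2.7]
gripper_width: 0.0407
```

>>> play_rows:
  series: [-0.04,0,0,0,-0.04,0,0,0,-0.02,-0.02,-0.01,0,0,-0.025,-0.0125,0,0,-0.025,-0.0125,0]

```text
time_s: 6.43
tcp_pos: [0.473, -0.1291, 0.2723]
eef_rot: [-165.2, 89.8, 14.7]
contact_force: [0.5, -0.3, -2.5]
gripper_width: 0.0411
```

```bash
python3 -c "
from h import *
s,R=st();print(s['time_s'],s['tcp_pos'],R.round(4).tolist(),s['contact_force'],s['gripper_width'])
c=capture('scene');cv2.imwrite('pics/s3.png',cv2.resize(c['img'][100:260,130:300],None,fx=4,fy=3.7,interpolation=cv2.INTER_CUBIC))"
```

```text
6.4333 [ 0.47297032 -0.12905379  0.27228203] [[0.0032, -0.0018, -1.0], [0.0008, -1.0, 0.0018], [-1.0, -0.0008, -0.0032]] [ 0.5211012  -0.29292185 -2.53689864] 0.04110206362149119
```

View pics/s3.png

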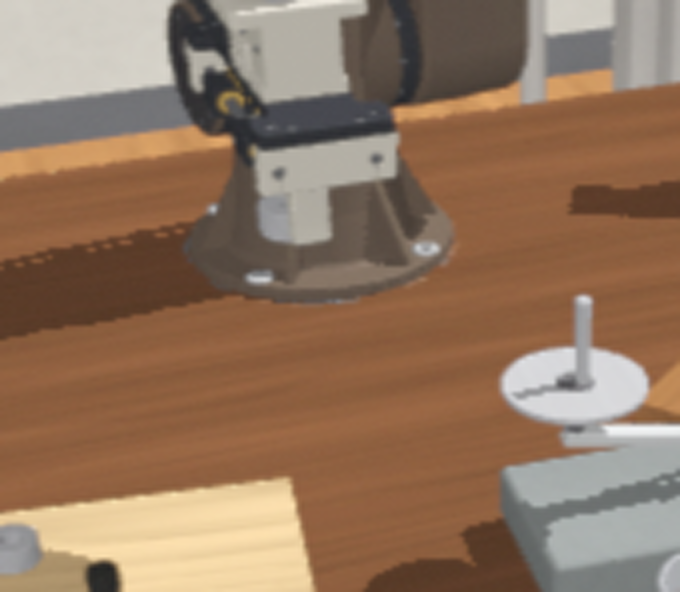

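>>> play_rows:
  series: [0,-0.03,-0.015,0,0,-0.037,-0.018,0,0,-0.037,-0.018,0,0,-0.035,-0.017,0,0,-0.02,-0.01,0]

```text
time_s: 6.9
tcp_pos: [0.5513, 0.0324, 0.2698]
eef_rot: [-13.7, 89.9, 166.4]
contact_force: [1.0, -0.4, -1.7]
gripper_width: 0.0406
```

>>> play_rows:
  series: [0.01,0,0,0,0.01,0,0,0,0.01,0,0,0,0.004,0,0,0,0,0,0,0]

```text
time_s: 7.32
tcp_pos: [0.5494, 0.0282, 0.235]
eef_rot: [16.5, 89.8, -163.5]
contact_force: [-0.1, -0.4, -1.0]
gripper_width: 0.0408
```

```bash
python3 -c "
from h import *
s,R=st();print(s['time_s'],s['tcp_pos'],R.round(4).tolist(),s['contact_force'],s['gripper_width'])
c=capture('scene');cv2.imwrite('pics/s4.png',cv2.resize(c['img'][130:230,220:340],None,fx=6,fy=6,interpolation=cv2.INTER_CUBIC))
c=capture('top');cv2.imwrite('pics/t4.png',cv2.resize(c['img'][150:270,220:340],None,fx=5,fy=5,interpolation=cv2.INTER_CUBIC))"
```

```text
7.3167 [0.54937147 0.02818367 0.234951  ] [[-0.0029, -0.0012, -1.0], [-0.0008, -1.0, 0.0012], [-1.0, 0.0008, 0.0029]] [-0.06728709 -0.37741465 -1.04908301] 0.0407600686092639
```

View pics/s4.png

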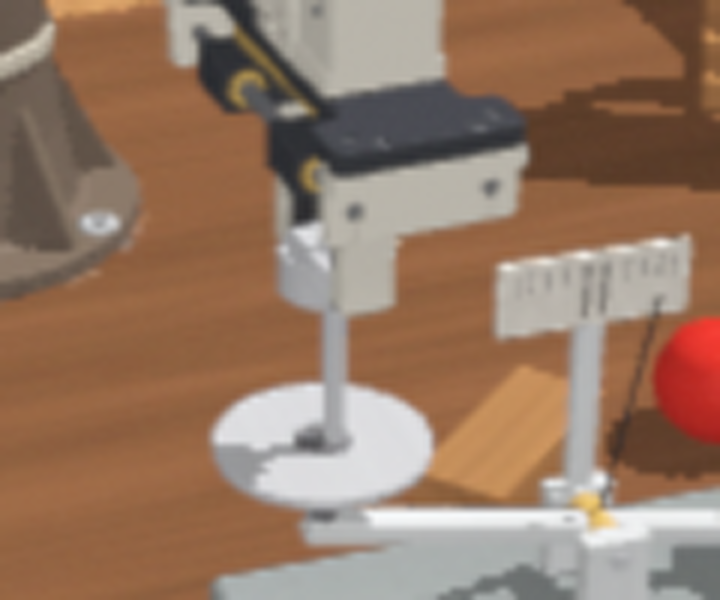

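View pics/t4.png

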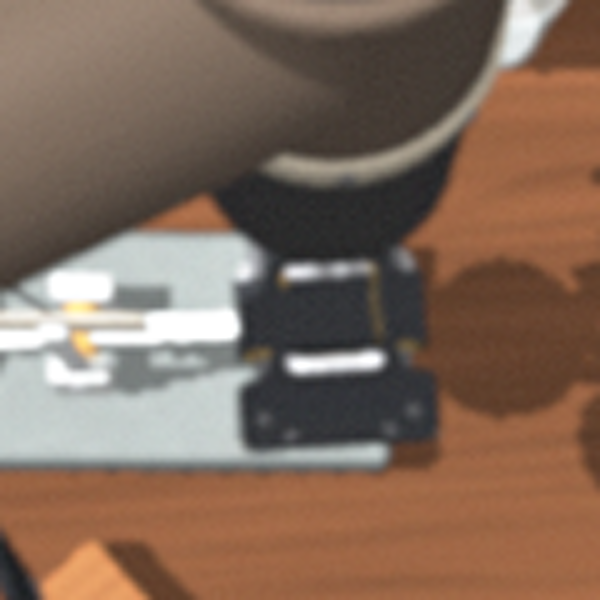

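```bash
python3 - <<'E'
from h import *
s,R=st();c=capture("scene")
for r in(172,174,176,178): print(r,c["img"][r,258:286,1].tolist())
p=s["tcp_pos"];print(p)
for z in(.231,.251):
    a=np.radians(np.arange(0,360,2));q=[proj(c,np.array([p[0]+.021*np.cos(t),p[1]+.021*np.sin(t),z])) for t in a]
    q=np.array(q);print(z,q[:,0].min(),q[:,0].max(),proj(c,np.array([p[0],p[1],z])))
for y in (.026,.028,.03,.032): print(y,[proj(c,np.array([x,y,.19])).round(2).tolist() for x in(.546,.549,.552)])
print([c["img"][190,268:284,1].tolist()])
E
```

```text
172 [96, 97, 98, 100, 99, 98, 99, 104, 130, 180, 204, 174, 153, 151, 155, 175, 199, 158, 158, 164, 175, 176, 176, 176, 176, 175, 176, 168]
174 [98, 98, 99, 99, 98, 99, 100, 102, 118, 143, 153, 159, 158, 162, 164, 166, 170, 159, 159, 166, 176, 177, 176, 176, 176, 176, 178, 175]
176 [100, 100, 100, 101, 100, 100, 101, 104, 119, 143, 151, 157, 161, 161, 163, 165, 163, 161, 162, 171, 176, 177, 177, 177, 177, 177, 177, 167]
178 [101, 101, 103, 103, 105, 105, 105, 106, 114, 133, 152, 157, 162, 163, 164, 165, 164, 160, 161, 171, 178, 179, 179, 180, 180, 179, 180, 170]
[0.55048517 0.02847951 0.23673316]
0.231 265.9898468528729 282.9326710233566 [274.4644047  177.14420714]
0.251 265.9651289624105 283.0626342757547 [274.51708509 170.03724786]
0.026 [[272.79, 190.65], [273.23, 191.22], [273.67, 191.79]]
0.028 [[273.52, 190.5], [273.96, 191.07], [274.41, 191.64]]
0.03 [[274.25, 190.36], [274.7, 190.92], [275.14, 191.49]]
0.032 [[274.98, 190.21], [275.43, 190.77], [275.88, 191.34]]
[[103, 102, 103, 103, 105, 120, 153, 164, 162, 149, 107, 100, 99, 100, 101, 102]]
```

```bash
python3 - <<'E'
from h import *
c=capture("scene");im=cv2.imread("pics/scene0.png");print(get_state()["time_s"],get_state()["tcp_pos"])
for u in(274,275,276): print(u,im[174:186,u,1].tolist())
# pan top face far edge / near edge at col 273, left/right extents
for u in(266,270,280): print(u,im[188:218,u,1].tolist())
for x in(.546,.549,.552,.555):
    print(x,[proj(c,np.array([x+dx,.030,.222])).round(2).tolist() for dx in(-.0035,0,.0035)], "pan far/near rows", [proj(c,np.array([x+dx*.77*.047-.002,.0256+dx*(-.33)*.047,z])).round(2).tolist() for dx,z in((-1.1,.156),(1.1,.156),(1.1,.151))])
E
```

```text
7.5167 [0.5508867  0.02882558 0.23725984]
274 [58, 61, 62, 62, 59, 83, 160, 169, 151, 144, 144, 146]
275 [59, 61, 61, 60, 59, 106, 204, 198, 171, 158, 157, 157]
276 [61, 60, 62, 61, 57, 101, 198, 205, 175, 162, 160, 160]
266 [94, 95, 98, 100, 98, 100, 144, 209, 214, 214, 214, 215, 215, 215, 214, 209, 159, 156, 206, 214, 215, 215, 215, 213, 199, 160, 114, 98, 96, 94]
270 [95, 97, 98, 98, 96, 119, 197, 213, 214, 213, 214, 214, 208, 173, 131, 88, 90, 149, 207, 213, 213, 214, 213, 214, 210, 181, 150, 110, 116, 142]
280 [58, 58, 59, 58, 59, 65, 131, 207, 214, 214, 215, 214, 214, 215, 215, 216, 216, 216, 217, 217, 216, 215, 215, 214, 204, 167, 162, 185, 167, 180]
0.546 [[273.8, 178.72], [274.33, 179.36], [274.86, 180.01]] pan far/near rows [[272.67, 192.92], [271.89, 210.91], [271.88, 212.58]]
0.549 [[274.25, 179.27], [274.78, 179.91], [275.31, 180.56]] pan far/near rows [[273.09, 193.47], [272.33, 211.53], [272.33, 213.2]]
0.552 [[274.71, 179.82], [275.24, 180.47], [275.77, 181.12]] pan far/near rows [[273.52, 194.02], [272.78, 212.15], [272.78, 213.82]]
0.555 [[275.16, 180.38], [275.69, 181.03], [276.23, 181.69]] pan far/near rows [[273.95, 194.57], [273.24, 212.77], [273.23, 214.44]]
```

>>> play_rows:
  series: [0.004,-0.002,0.002,0,0.003,0,0,0,0,0,0,0,0,0,0,0,0,0,0,0]

```text
time_s: 7.93
tcp_pos: [0.5487, 0.0313, 0.2296]
eef_rot: [146.9, 90.0, -33.1]
contact_force: [0.4, 0.5, -1.7]
gripper_width: 0.0406
```

>>> play_rows:
  series: [0.002,0,0,0,0.002,0,0,0,0.002,0,0,0,0.002,0,0,0,0,0,0,0]

```text
time_s: 8.35
tcp_pos: [0.5484, 0.0312, 0.2209]
eef_rot: [16.1, 89.9, -163.9]
contact_force: [-0.2, -0.5, -2.7]
gripper_width: 0.0407
```

>>> play_rows:
  series: [0.002,0,0,0,0.002,0,0,0,0.002,0,0,0,0.002,0,0,0,0,0,0,0]

```text
time_s: 8.77
tcp_pos: [0.5484, 0.0312, 0.213]
eef_rot: [13.7, 90.0, -166.3]
contact_force: [-0.8, -0.8, -1.9]
gripper_width: 0.0403
```

```bash
python3 - <<'E'
from h import *
s,R=st();print(s['tcp_pos'],s['contact_force'])
c=capture('scene');cv2.imwrite('pics/s5.png',cv2.resize(c['img'][140:225,230:340],None,fx=6,fy=6,interpolation=cv2.INTER_CUBIC))
E
```

```text
[0.54842558 0.03124496 0.21302257] [-0.80778153 -0.81185601 -1.92940382]
```

View pics/s5.png

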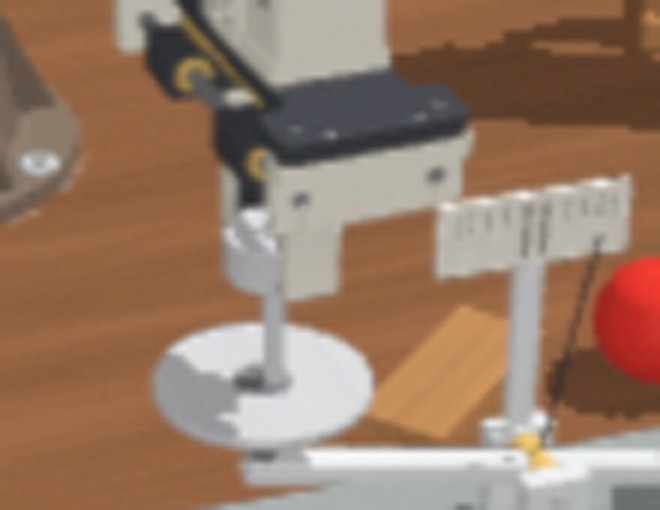

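The pan is still up, the needle is unchanged and the ring is past the tip, so it's threaded. Lowering now.

>>> play_rows:
  series: [0.005,0,0,0,0.005,0,0,0,0.005,0,0,0,0.005,0,0,0,0.005,0,0,0]

```text
time_s: 9.23
tcp_pos: [0.5485, 0.0313, 0.1878]
eef_rot: [15.1, 90.0, -164.9]
contact_force: [-0.1, 0.9, -0.9]
gripper_width: 0.0407
```

>>> play_rows:
  series: [0.005,0,0,0,0.005,0,0,0,0.004,0,0,0,0.003,0,0,0,0.001,0,0,0]

```text
time_s: 9.65
tcp_pos: [0.5484, 0.0312, 0.1699]
eef_rot: [18.1, 90.0, -161.9]
contact_force: [0.3, 0.1, -1.2]
gripper_width: 0.041
```

>>> play_rows:
  series: [0.003,0,0,0,0.003,0,0,0,0.002,0,0,0,0.001,0,0,0,0,0,0,0]

```text
time_s: 10.07
tcp_pos: [0.5486, 0.0313, 0.1614]
eef_rot: [17.4, 90.0, -162.6]
contact_force: [-0.1, -0.1, -2.1]
gripper_width: 0.0403
```

>>> play_rows:
  series: [0.001,0,0,0,0.001,0,0,0,0,0,0,0,0,0,0,0,0,0,0,0]

```text
time_s: 10.48
tcp_pos: [0.5488, 0.0314, 0.1597]
eef_rot: [-161.8, 90.0, 18.2]
contact_force: [0.5, -0.4, -1.2]
gripper_width: 0.0408
```

```bash
python3 - <<'E'
from h import *
s,R=st();print(s['tcp_pos'],s['contact_force'])
c=capture('scene');cv2.imwrite('pics/s6.png',cv2.resize(c['img'][140:225,230:340],None,fx=6,fy=6,interpolation=cv2.INTER_CUBIC))
E
```

```text
[0.5488012  0.03137358 0.15971105] [ 0.52010633 -0.36964843 -1.22290365]
```

View pics/s6.png

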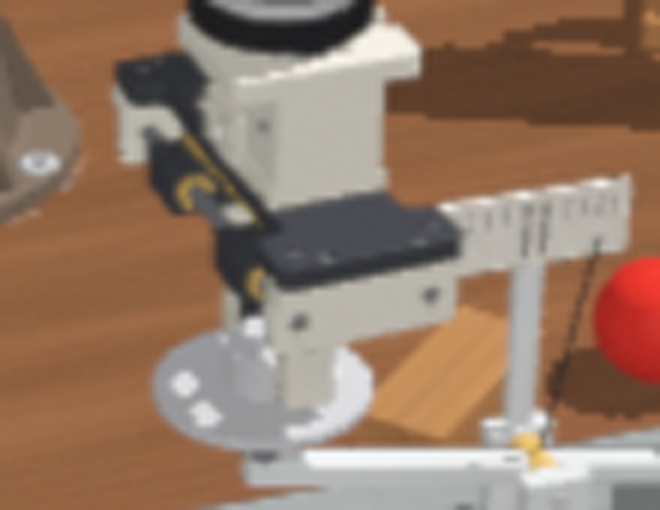

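The needle hasn't moved, so the pan is not yet loaded.

>>> play_rows:
  series: [0.001,0,0,0,0.001,0,0,0,0,0,0,0,0,0,0,0,0,0,0,0]

```text
time_s: 10.95
tcp_pos: [0.5487, 0.0313, 0.1575]
eef_rot: [87.3, 90.0, -92.7]
contact_force: [0.3, -0.1, -1.8]
gripper_width: 0.041
```

>>> play_rows:
  series: [0.001,0,0,0,0.001,0,0,0,0,0,0,0,0,0,0,0,0,0,0,0]

```text
time_s: 11.37
tcp_pos: [0.5487, 0.0313, 0.1555]
eef_rot: [11.2, 90.0, -168.8]
contact_force: [-0.5, -0.6, -1.6]
gripper_width: 0.041
```

```bash
python3 - <<'E'
from h import *
s,R=st();print(s['tcp_pos'],s['contact_force'])
c=capture('scene');cv2.imwrite('pics/s7.png',cv2.resize(c['img'][140:225,230:340],None,fx=6,fy=6,interpolation=cv2.INTER_CUBIC))
E
```

```text
[0.54865441 0.03133864 0.15554955] [-0.49049402 -0.61972959 -1.56307662]
```

View pics/s7.png

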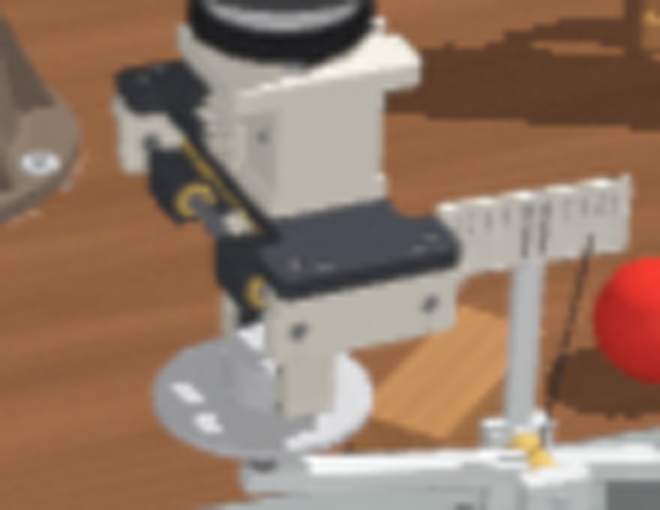

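The needle has begun to move, from column 598 to 590 in the crop, so the pan is taking load. I'll follow it down until the weight is fully transferred.

>>> play_rows:
  series: [0.001,0,0,0,0.001,0,0,0,0.001,0,0,0,0.001,0,0,0,0.001,0,0,0]

```text
time_s: 11.83
tcp_pos: [0.5487, 0.0313, 0.1505]
eef_rot: [65.2, 90.0, -114.8]
contact_force: [-0.3, 0.0, -1.0]
gripper_width: 0.0407
```

>>> play_rows:
  series: [0.001,0,0,0,0.001,0,0,0,0.001,0,0,0,0.001,0,0,0,0,0,0,0]

```text
time_s: 12.25
tcp_pos: [0.5487, 0.0313, 0.1464]
eef_rot: [24.6, 90.0, -155.4]
contact_force: [0.5, 0.4, -0.2]
gripper_width: 0.0411
```

```bash
python3 - <<'E'
from h import *
s,R=st();print(s['tcp_pos'],s['contact_force'])
c=capture('scene');cv2.imwrite('pics/s8.png',cv2.resize(c['img'][140:225,230:340],None,fx=6,fy=6,interpolation=cv2.INTER_CUBIC))
E
```

```text
[0.54867812 0.03130805 0.1463767 ] [ 0.53151331  0.37512284 -0.24801333]
```

View pics/s8.png

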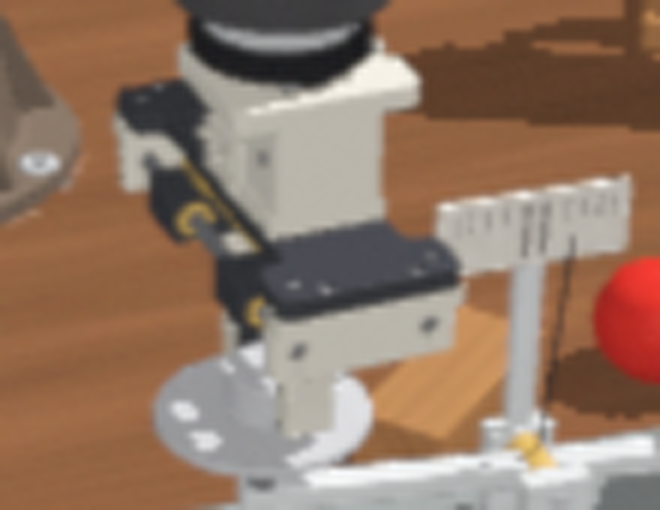

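>>> play_rows:
  series: [0,0,0,0,0,0,0,0,0,0,0,0,0,0,0,0,0,0,0,0]
  jaw: 64

```text
time_s: 12.72
tcp_pos: [0.5487, 0.0313, 0.1466]
eef_rot: [-168.2, 90.0, 11.8]
contact_force: [0.6, 0.7, 0.5]
gripper_width: 0.056
```

>>> play_rows:
  series: [0,0,0,0,-0.01,0,0,0,-0.025,0,0,0,-0.03,0,0,0,-0.03,0,0,0]

```text
time_s: 13.13
tcp_pos: [0.5483, 0.0311, 0.2432]
eef_rot: [36.1, 89.9, -143.9]
contact_force: [1.2, -0.0, 0.5]
gripper_width: 0.0559
```

>>> play_rows:
  series: [-0.03,0,0,0,-0.015,0.02,0,0,0,0.035,0,0,0,0.035,0,0,0,0.03,0,0]

```text
time_s: 13.55
tcp_pos: [0.5485, -0.0901, 0.2881]
eef_rot: [-174.6, 89.9, 5.5]
contact_force: [1.3, 0.8, -0.3]
gripper_width: 0.056
```

```bash
python3 - <<'E'
from h import *
s,R=st();print(s['time_s'],s['tcp_pos'],s['contact_force'],R[:,2])
c=capture('scene');cv2.imwrite('pics/s9.png',cv2.resize(c['img'][150:260,230:390],None,fx=5,fy=5,interpolation=cv2.INTER_CUBIC))
E
```

```text
13.55 [ 0.54853131 -0.09007003  0.28811599] [ 1.28043914  0.76113026 -0.27478272] [-9.99997958e-01 -9.50769114e-04 -1.78306601e-03]
```

View pics/s9.png

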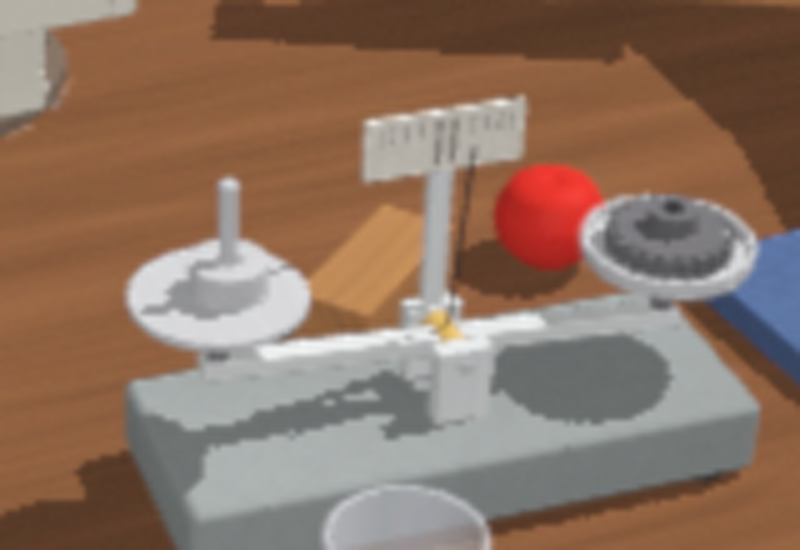

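The needle reads near crop column 473, against the middle marks at about 438–455, but it may still be moving. I'll move towards the board and re-measure.

>>> play_rows:
  series: [0,0.025,-0.002,0,0,0.025,-0.002,0,0,0.025,-0.002,0,0,0.025,-0.003,0,0,0.01,-0.003,0]

```text
time_s: 14.02
tcp_pos: [0.5605, -0.2011, 0.2873]
eef_rot: [103.2, 90.0, -76.9]
contact_force: [-0.2, 0.3, -0.3]
gripper_width: 0.0559
```

```bash
python3 - <<'E'
from h import *
s,R=st();print(s['time_s'],s['tcp_pos'],s['contact_force'])
c=capture('scene');im=c['img'];cv2.imwrite('pics/s10r.png',im)
a=cv2.imread('pics/scene0.png')
for n,i in(("0",a),("1",im)):
    for u in(275,276): print(n,u,i[174:194,u,1].tolist())
    for r in(178,181,184,188,192,200,206): print(n,r,i[r,312:335,1].tolist())
o=np.zeros((600,800,3),np.uint8)
for j,i in enumerate((a,im)): o[:600,400*j:400*j+400]=cv2.resize(i[165:225,300:340],None,fx=10,fy=10,interpolation=cv2.INTER_CUBIC)
cv2.imwrite('pics/s10.png',o)
E
```

```text
14.0167 [ 0.56047115 -0.20112804  0.28727303] [-0.15574371  0.26079874 -0.31000798]
0 275 [59, 61, 61, 60, 59, 106, 204, 198, 171, 158, 157, 157, 157, 156, 157, 157, 158, 158, 159, 158]
0 276 [61, 60, 62, 61, 57, 101, 198, 205, 175, 162, 160, 160, 155, 154, 155, 155, 154, 154, 155, 157]
0 178 [176, 175, 173, 173, 165, 135, 152, 161, 132, 155, 172, 174, 174, 174, 173, 174, 173, 172, 173, 173, 172, 168, 139]
0 181 [175, 175, 174, 173, 162, 131, 168, 161, 132, 170, 173, 174, 178, 177, 171, 168, 154, 123, 164, 169, 167, 141, 94]
0 184 [174, 176, 159, 151, 161, 166, 174, 170, 142, 85, 68, 66, 59, 59, 58, 54, 47, 55, 58, 58, 54, 50, 48]
0 188 [60, 62, 87, 136, 167, 175, 175, 164, 117, 70, 61, 62, 61, 61, 56, 49, 57, 54, 42, 36, 39, 43, 47]
0 192 [77, 72, 97, 143, 173, 176, 174, 160, 101, 67, 64, 65, 63, 59, 51, 59, 51, 35, 35, 36, 37, 37, 39]
0 200 [138, 141, 149, 164, 174, 175, 169, 148, 104, 86, 65, 55, 50, 59, 60, 60, 58, 58, 57, 53, 39, 34, 33]
0 206 [105, 116, 146, 169, 175, 173, 163, 120, 96, 82, 57, 62, 61, 61, 61, 61, 61, 61, 64, 62, 62, 62, 61]
1 275 [98, 100, 104, 101, 97, 94, 96
[... 253 characters left out ...]
7, 178, 178, 177, 176, 172, 150]
1 181 [178, 178, 176, 177, 166, 132, 172, 163, 135, 173, 175, 163, 124, 159, 173, 172, 170, 173, 175, 174, 171, 152, 120]
1 184 [178, 180, 164, 158, 165, 169, 177, 174, 152, 110, 96, 81, 72, 93, 95, 97, 95, 96, 96, 95, 88, 70, 59]
1 188 [97, 98, 112, 145, 170, 178, 177, 169, 137, 104, 93, 72, 91, 101, 100, 98, 97, 88, 57, 38, 41, 43, 47]
1 192 [114, 110, 121, 152, 176, 178, 177, 166, 126, 103, 86, 85, 103, 104, 104, 100, 82, 42, 35, 38, 36, 39, 40]
1 200 [141, 144, 151, 167, 177, 178, 173, 150, 103, 70, 59, 64, 62, 62, 61, 61, 59, 61, 59, 55, 42, 37, 36]
1 206 [107, 118, 148, 171, 178, 176, 165, 120, 84, 77, 67, 65, 62, 62, 63, 64, 63, 63, 63, 62, 64, 63, 62]
```

View pics/s10.png

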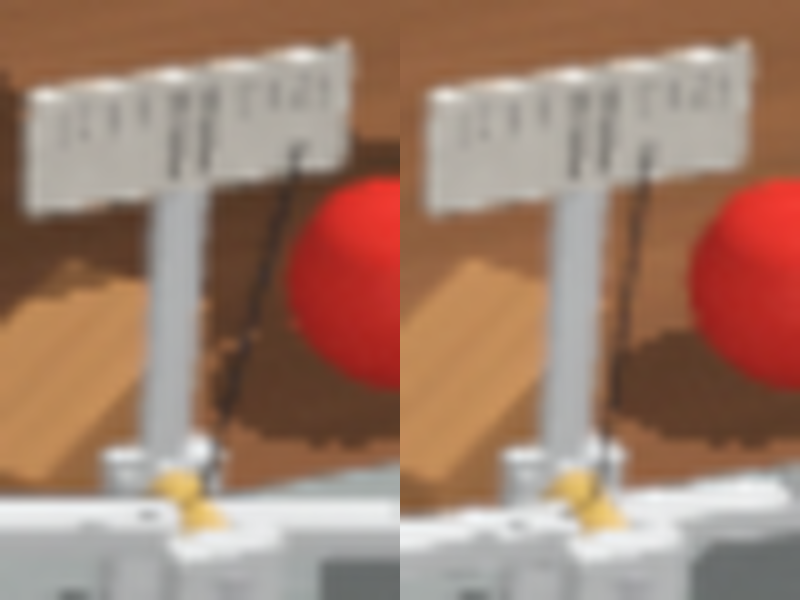

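The tip drop (17 mm) and the needle shift both give a tilt of about −0.066, roughly 67 g too little. The 50 g ring is the right one, leaving about −0.017. Going for it.

>>> play_rows:
  series: [0.015,0.028,0.005,0,0.015,0.036,0.006,0,0.015,0.036,0.006,0,0.03,0.022,0.004,0,0.04,0.01,0.001,0]
  jaw: 48

```text
time_s: 14.48
tcp_pos: [0.5398, -0.3336, 0.1738]
eef_rot: [154.5, 89.7, -25.6]
contact_force: [1.3, 0.5, -0.1]
gripper_width: 0.0423
```

>>> play_rows:
  series: [0.04,0,0,0,0.04,0,0,0,0.03,0,0,0,0.005,0,0,0,0,0,0,0]

```text
time_s: 14.9
tcp_pos: [0.5377, -0.33, 0.0551]
eef_rot: [-13.3, 89.8, 166.7]
contact_force: [0.2, -0.1, 0.8]
gripper_width: 0.042
```

```bash
python3 - <<'E'
from h import *
s,R=st();print(s['time_s'],s['tcp_pos'],s['contact_force'],R[:,2],s['gripper_width'])
c=capture('scene');im=c['img'];cv2.imwrite('pics/s11.png',cv2.resize(im[200:300,90:220],None,fx=6,fy=6,interpolation=cv2.INTER_CUBIC))
c=capture('top');im=c['img'];cv2.imwrite('pics/t11.png',cv2.resize(im[170:290,340:450],None,fx=5,fy=5,interpolation=cv2.INTER_CUBIC))
E
```

```text
14.9 [ 0.53767964 -0.32997906  0.05505693] [ 0.23489161 -0.05182917  0.80271161] [-9.99991347e-01 -3.07209210e-04  4.14870706e-03] 0.04202036113173557
```

View pics/s11.png

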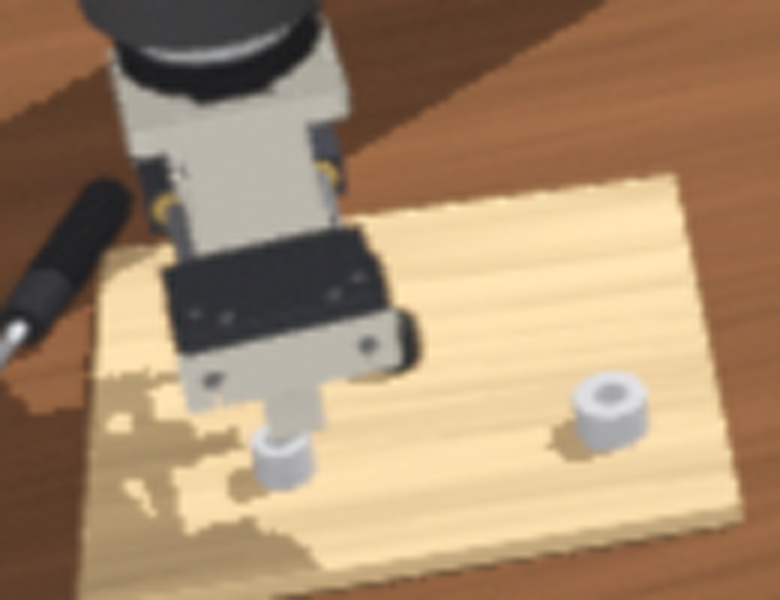

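View pics/t11.png

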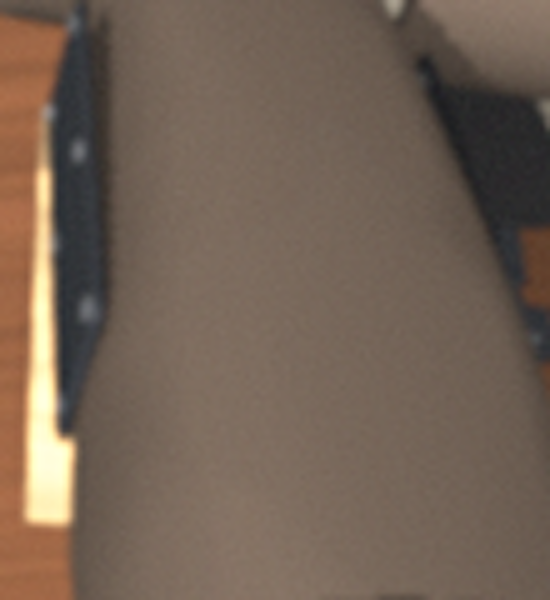

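>>> play_rows:
  series: [0.01,0.003,-0.001,0,0.015,0,0,0,0.01,0,0,0,0.003,0,0,0,0,0,0,0]

```text
time_s: 15.42
tcp_pos: [0.5396, -0.3337, 0.0185]
eef_rot: [-10.9, 90.0, 169.1]
contact_force: [0.1, -0.6, 0.3]
gripper_width: 0.0422
```

```bash
python3 - <<'E'
from h import *
s,R=st();print(s['time_s'],s['tcp_pos'],s['contact_force'],R[:,0])
c=capture('scene');im=c['img'];cv2.imwrite('pics/s12.png',cv2.resize(im[230:300,110:190],None,fx=8,fy=8,interpolation=cv2.INTER_CUBIC))
E
```

```text
15.4167 [ 0.5396108  -0.33367067  0.01851078] [ 0.1154672  -0.59034853  0.34720376] [-3.54374398e-04  6.82132536e-05 -9.99999935e-01]
```

View pics/s12.png

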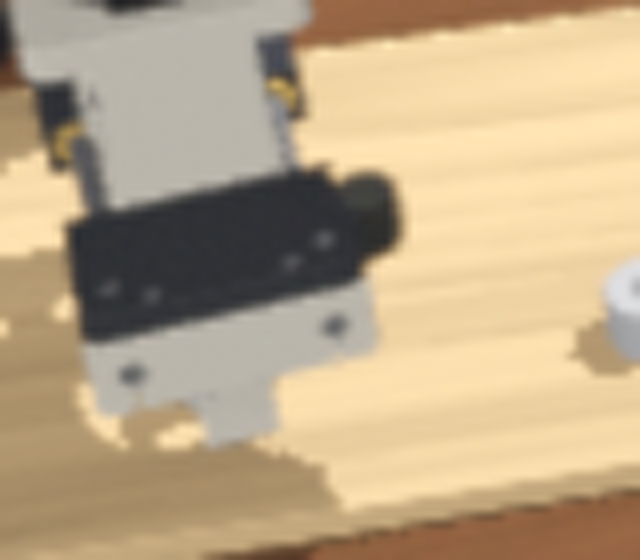

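>>> play_rows:
  series: [0.0025,0,0,0,0,0,0,0,0,0,0,0,0,0,0,0,0,0,0,0]
  jaw: 15

```text
time_s: 15.88
tcp_pos: [0.5399, -0.3338, 0.0165]
eef_rot: [159.8, 90.0, -20.2]
contact_force: [-0.6, 0.9, 2.1]
gripper_width: 0.0232
```

>>> play_rows:
  series: [0,0,0,0,0,0,0,0,0,0,0,0,0,0,0,0,0,0,0,0]

```text
time_s: 16.3
tcp_pos: [0.5399, -0.3338, 0.0164]
eef_rot: [151.7, 90.0, -28.3]
contact_force: [-0.3, 0.1, 4.8]
gripper_width: 0.0233
```

>>> play_rows:
  series: [-0.01,0,0,0,-0.025,0,0,0,-0.04,0,0,0,-0.04,0,0,0,-0.04,0,0,0]

```text
time_s: 16.72
tcp_pos: [0.5389, -0.3335, 0.1727]
eef_rot: [-18.4, 89.9, 161.6]
contact_force: [1.7, -0.3, -0.5]
gripper_width: 0.0231
```

>>> play_rows:
  series: [-0.04,0,0,0,-0.04,0,0,0,-0.02,-0.02,0,0,0,-0.035,-0.001,0,0,-0.04,-0.001,0]

```text
time_s: 17.13
tcp_pos: [0.5417, -0.2389, 0.273]
eef_rot: [174.5, 89.8, -5.6]
contact_force: [0.5, 0.7, -1.5]
gripper_width: 0.023
```

```bash
python3 - <<'E'
from h import *
s,R=st();print(s['time_s'],s['tcp_pos'],s['contact_force'],R[:,0],s['gripper_width'])
c=capture('scene');im=c['img'];cv2.imwrite('pics/s13.png',cv2.resize(im[130:290,90:250],None,fx=3.7,fy=3.7,interpolation=cv2.INTER_CUBIC))
E
```

```text
17.1333 [ 0.54168621 -0.23887091  0.27298726] [ 0.51372564  0.67676517 -1.52714925] [ 2.84682070e-03 -2.80409369e-04 -9.99995908e-01] 0.022952870031457257
```

View pics/s13.png

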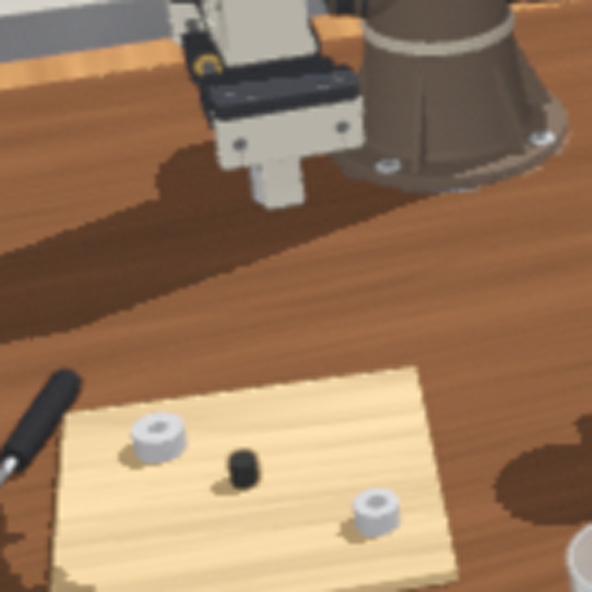

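>>> play_rows:
  series: [0,-0.041,-0.001,0,0,-0.041,-0.001,0,0,-0.041,-0.001,0,0,-0.041,-0.001,0,0,-0.041,-0.001,0]

```text
time_s: 17.6
tcp_pos: [0.5458, -0.032, 0.2714]
eef_rot: [-51.0, 90.0, 129.0]
contact_force: [0.6, 0.1, -0.9]
gripper_width: 0.0231
```

>>> play_rows:
  series: [0.01,-0.035,-0.001,0,0.01,-0.02,0,0,0.01,-0.008,0,0,0.01,0,0,0,0,0,0,0]

```text
time_s: 18.02
tcp_pos: [0.5462, 0.029, 0.2288]
eef_rot: [12.6, 89.8, -167.4]
contact_force: [0.1, -1.1, -1.7]
gripper_width: 0.0234
```

```bash
python3 - <<'E'
from h import *
s,R=st();print(s['time_s'],s['tcp_pos'],s['contact_force'],R[:,0],s['gripper_width'])
c=capture('scene');im=c['img'];cv2.imwrite('pics/s14.png',cv2.resize(im[140:225,230:340],None,fx=6,fy=6,interpolation=cv2.INTER_CUBIC))
E
```

```text
18.0167 [0.5462404  0.02904055 0.22884075] [ 0.06814435 -1.11509761 -1.71252684] [-3.72056937e-03 -8.30855645e-04 -9.99992733e-01] 0.023448884578777883
```

View pics/s14.png

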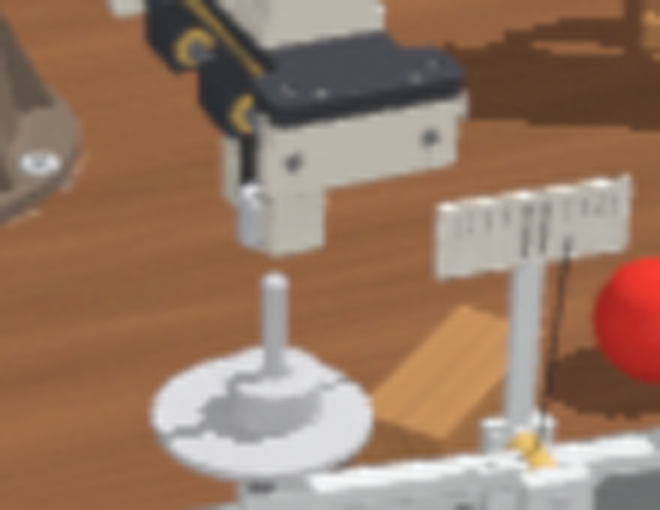

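Ring above the spindle (ring left edge ≈ (238,220), tip ≈ (273,278)). The arm is still settling, so I'll wait one call and measure the alignment.

>>> play_rows:
  series: [0.004,0,0,0,0,0,0,0,0,0,0,0,0,0,0,0,0,0,0,0]

```text
time_s: 18.48
tcp_pos: [0.5478, 0.0289, 0.2274]
eef_rot: [-166.1, 90.0, 13.8]
contact_force: [-0.3, -0.7, -0.1]
gripper_width: 0.0233
```

```bash
python3 - <<'E'
from h import *
s,R=st();c=capture('scene');p=s["tcp_pos"];print(s['time_s'],p,s['contact_force'],R[:,0])
for r in(176,178,180,182): print(r,c["img"][r,260:286,1].tolist())
for r in(188,190,192,194): print(r,c["img"][r,266:286,1].tolist())
for u in(275,276): print(u,c["img"][178:192,u,1].tolist())
for z in(p[2]-.0045,p[2]+.0155):
    q=np.array([proj(c,np.array([p[0]+.012*np.cos(t),p[1]+.012*np.sin(t),z])) for t in np.radians(np.arange(0,360,2))]);print(q[:,0].min(),q[:,0].max(),q[:,1].mean())
E
```

```text
18.4833 [0.54784053 0.02889655 0.2274446 ] [-0.29835673 -0.66197434 -0.13337892] [ 5.37777205e-04  1.32363935e-04 -9.99999847e-01]
176 [100, 101, 100, 101, 100, 101, 101, 101, 104, 121, 144, 154, 163, 165, 157, 164, 178, 177, 176, 176, 177, 177, 176, 169, 131, 104]
178 [103, 104, 105, 105, 106, 105, 106, 105, 106, 119, 145, 156, 161, 162, 160, 168, 176, 178, 179, 178, 178, 178, 179, 169, 128, 101]
180 [104, 104, 103, 103, 100, 100, 100, 99, 99, 107, 133, 155, 162, 161, 158, 167, 178, 180, 180, 180, 180, 179, 178, 168, 122, 99]
182 [99, 97, 97, 95, 95, 97, 96, 98, 95, 95, 98, 106, 116, 123, 132, 154, 174, 174, 170, 165, 150, 136, 125, 113, 101, 99]
188 [98, 99, 98, 99, 99, 99, 102, 119, 155, 169, 169, 154, 109, 100, 99, 97, 98, 97, 97, 97]
190 [103, 102, 103, 104, 104, 103, 105, 121, 153, 163, 162, 148, 108, 99, 99, 99, 101, 103, 103, 99]
192 [104, 103, 101, 101, 102, 101, 101, 120, 154, 164, 164, 148, 107, 100, 98, 98, 97, 96, 96, 97]
194 [100, 99, 99, 99, 98, 98, 99, 117, 154, 164, 163, 149, 107, 99, 100, 99, 99, 100, 99, 99]
275 [168, 167, 167, 164, 154, 117, 106, 148, 211, 195, 169, 163, 163, 164]
276 [176, 178, 178, 179, 174, 132, 107, 142, 206, 199, 169, 163, 162, 163]
269.3840779040446 279.0130492447292 179.46020921323452
269.3903318985832 279.1067295202484 172.41319581269974
```

>>> play_rows:
  series: [0,-0.003,-0.0005,0,0.005,0,0,0,0.003,0,0,0,0,0,0,0,0,0,0,0]

```text
time_s: 18.95
tcp_pos: [0.5479, 0.0323, 0.2186]
eef_rot: [24.7, 89.9, -155.3]
contact_force: [-0.1, -0.3, -0.2]
gripper_width: 0.0229
```

>>> play_rows:
  series: [0.002,0,0,0,0.002,0,0,0,0.002,0,0,0,0.002,0,0,0,0,0,0,0]

```text
time_s: 19.37
tcp_pos: [0.5479, 0.0323, 0.2105]
eef_rot: [10.1, 90.0, -169.9]
contact_force: [-0.2, -0.8, -0.6]
gripper_width: 0.0231
```

>>> play_rows:
  series: [0.002,0,0,0,0.002,0,0,0,0.002,0,0,0,0,0,0,0,0,0,0,0]

```text
time_s: 19.78
tcp_pos: [0.5481, 0.0323, 0.2049]
eef_rot: [23.2, 90.0, -156.8]
contact_force: [0.1, 0.6, 0.2]
gripper_width: 0.0234
```

```bash
python3 - <<'E'
from h import *
s,R=st();print(s['time_s'],s['tcp_pos'],s['contact_force'],R[:,0],s['gripper_width'])
c=capture('scene');im=c['img'];cv2.imwrite('pics/s15.png',cv2.resize(im[140:225,230:340],None,fx=6,fy=6,interpolation=cv2.INTER_CUBIC))
E
```

```text
19.7833 [0.54810078 0.03229243 0.2048985 ] [0.08624309 0.64020062 0.16070448] [-2.84281927e-04 -1.21978371e-04 -9.99999952e-01] 0.023390653743736844
```

View pics/s15.png

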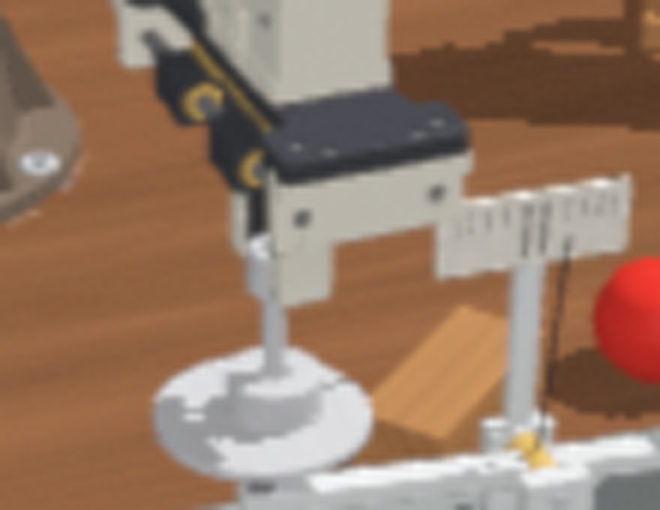

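The needle is unmoved (568) and the ring has passed the tip level. Continuing.

>>> play_rows:
  series: [0.003,0,0,0,0.003,0,0,0,0.003,0,0,0,0.003,0,0,0,0,0,0,0]

```text
time_s: 20.25
tcp_pos: [0.5477, 0.0322, 0.1922]
eef_rot: [14.0, 89.9, -166.0]
contact_force: [-0.2, -0.1, -0.8]
gripper_width: 0.0233
```

>>> play_rows:
  series: [0.004,0,0,0,0.004,0,0,0,0.004,0,0,0,0.004,0,0,0,0.004,0,0,0]

```text
time_s: 20.67
tcp_pos: [0.5481, 0.0323, 0.1726]
eef_rot: [15.1, 90.0, -164.9]
contact_force: [1.0, -0.4, -1.0]
gripper_width: 0.0233
```

```bash
python3 - <<'E'
from h import *
s,R=st();print(s['time_s'],s['tcp_pos'],s['contact_force'],R[:,0],s['gripper_width'])
c=capture('scene');im=c['img'];cv2.imwrite('pics/s16.png',cv2.resize(im[140:225,230:340],None,fx=6,fy=6,interpolation=cv2.INTER_CUBIC))
E
```

```text
20.6667 [0.54809205 0.03230245 0.1725533 ] [ 1.01674386 -0.43703683 -0.95325771] [-1.95862218e-04 -5.27880914e-05 -9.99999979e-01] 0.023274990300158983
```

View pics/s16.png

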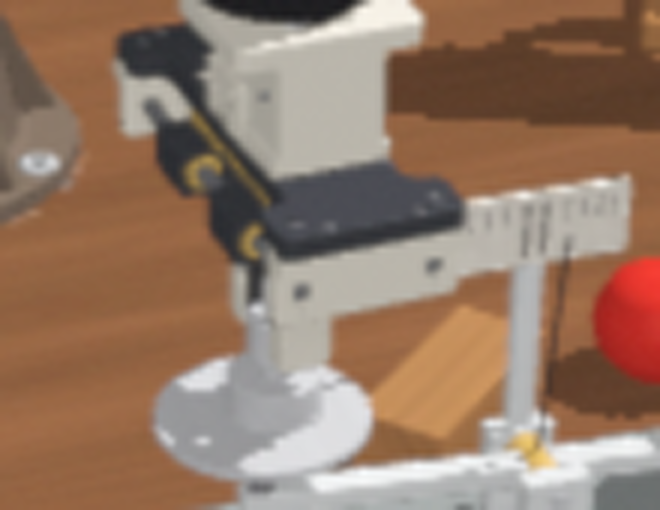

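The needle is still at 568 and the ring is threaded well down. Lowering onto the 200 g ring.

>>> play_rows:
  series: [0.002,0,0,0,0.002,0,0,0,0.002,0,0,0,0.0015,0,0,0,0.0015,0,0,0]

```text
time_s: 21.13
tcp_pos: [0.5482, 0.0323, 0.164]
eef_rot: [-166.2, 90.0, 13.8]
contact_force: [-0.9, -0.4, 1.5]
gripper_width: 0.0231
```

>>> play_rows:
  series: [0.001,0,0,0,0.001,0,0,0,0.001,0,0,0,0,0,0,0,0,0,0,0]

```text
time_s: 21.55
tcp_pos: [0.5481, 0.0323, 0.1611]
eef_rot: [28.6, 90.0, -151.4]
contact_force: [-0.2, 0.8, -0.2]
gripper_width: 0.0233
```

```bash
python3 - <<'E'
from h import *
s,R=st();print(s['time_s'],s['tcp_pos'],s['contact_force'],R[:,0],s['gripper_width'])
c=capture('scene');im=c['img'];cv2.imwrite('pics/s17.png',cv2.resize(im[140:225,230:340],None,fx=6,fy=6,interpolation=cv2.INTER_CUBIC))
E
```

```text
21.55 [0.54814342 0.03230677 0.16106122] [-0.2148232   0.76734611 -0.18442285] [-5.86630901e-05 -3.19923431e-05 -9.99999998e-01] 0.023312776960858938
```

View pics/s17.png

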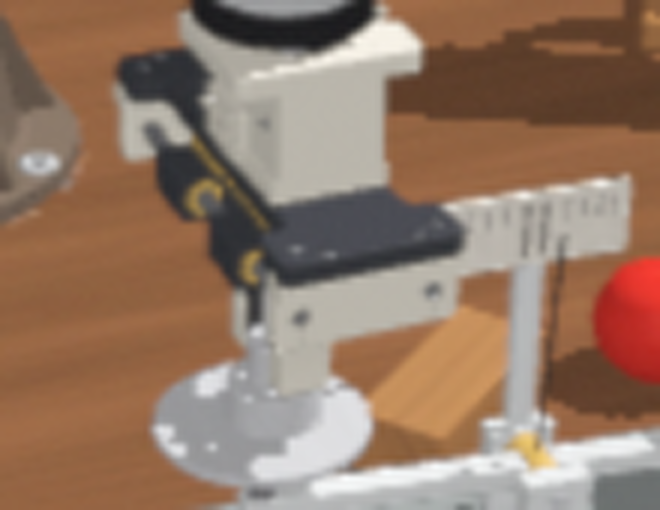

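The needle has moved to 562, so the pan is following. A little lower, then release.

>>> play_rows:
  series: [0.001,0,0,0,0.001,0,0,0,0.001,0,0,0,0,0,0,0,0,0,0,0]

```text
time_s: 22.02
tcp_pos: [0.5482, 0.0323, 0.158]
eef_rot: [25.6, 90.0, -154.4]
contact_force: [-0.2, -0.7, 0.5]
gripper_width: 0.0235
```

>>> play_rows:
  series: [0,0,0,0,0,0,0,0,0,0,0,0,0,0,0,0,0,0,0,0]
  jaw: 52

```text
time_s: 22.43
tcp_pos: [0.5482, 0.0323, 0.1581]
eef_rot: [179.0, 90.0, -1.0]
contact_force: [0.4, -0.2, 0.3]
gripper_width: 0.0451
```

>>> play_rows:
  series: [0,0,0,0,0,0,0,0,-0.005,0,0,0,-0.015,0,0,0,-0.025,0,0,0]

```text
time_s: 22.85
tcp_pos: [0.5467, 0.0319, 0.2016]
eef_rot: [15.9, 89.7, -164.1]
contact_force: [1.2, -0.1, 0.1]
gripper_width: 0.0456
```

>>> play_rows:
  series: [-0.03,0,0,0,-0.03,0,0,0,-0.03,0,0,0,-0.01,0.025,0,0,0,0.03,0,0]

```text
time_s: 23.27
tcp_pos: [0.5498, -0.022, 0.3074]
eef_rot: [-170.5, 89.6, 9.6]
contact_force: [-0.3, -0.0, -0.4]
gripper_width: 0.0454
```

>>> play_rows:
  series: [0,0.03,0,0,0,0.035,0,0,0,0.03,0,0,0,0.01,0,0,0,0,0,0]

```text
time_s: 23.68
tcp_pos: [0.5478, -0.1299, 0.3033]
eef_rot: [63.7, 90.0, -116.4]
contact_force: [0.2, 0.4, -0.2]
gripper_width: 0.0455
```

>>> play_rows:
  series: [0,0,0,0,0,0,0,0,0,0,0,0,0,0,0,0,0,0,0,0]

```text
time_s: 24.1
tcp_pos: [0.5483, -0.1269, 0.3032]
eef_rot: [-155.8, 90.0, 24.3]
contact_force: [-1.1, -0.0, -0.5]
gripper_width: 0.0455
```

```bash
python3 - <<'E'
from h import *
s,R=st();print(s['time_s'],s['tcp_pos'],s['contact_force'],R[:,0],s['gripper_width'])
c=capture('scene');im=c['img'];cv2.imwrite('pics/s18.png',cv2.resize(im[150:260,240:390],None,fx=5.3,fy=5.3,interpolation=cv2.INTER_CUBIC))
print(im[181,312:335,1].tolist(),im[178:196,275,1].tolist())
c=capture('top');cv2.imwrite('pics/t18.png',c['img'])
E
```

```text
24.1 [ 0.54827187 -0.12685266  0.30315997] [-1.13257973 -0.04908708 -0.53071623] [ 1.47593413e-04  6.65135243e-05 -9.99999987e-01] 0.04551044610309673
[176, 176, 176, 175, 164, 131, 170, 163, 131, 160, 131, 155, 178, 179, 174, 170, 170, 171, 172, 173, 171, 150, 118] [96, 95, 93, 91, 93, 96, 96, 93, 96, 132, 207, 199, 166, 159, 158, 160, 159, 160]
```

View pics/s18.png

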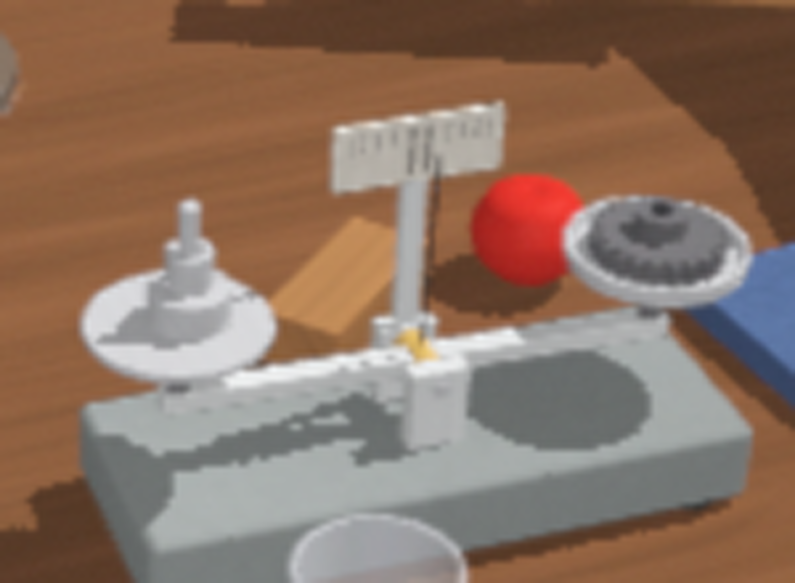

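View pics/t18.png

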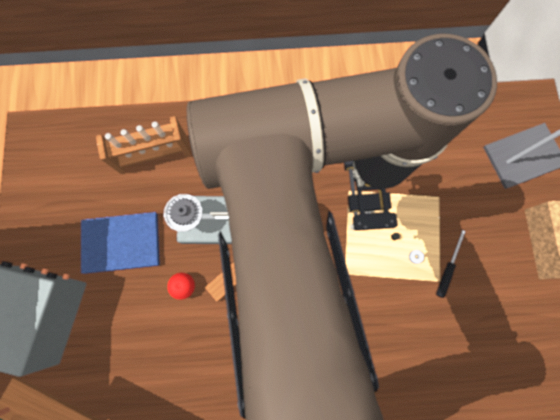

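The needle is near column 322.0 against a computed level of about 321.8, and the pan has come down. I'll pin the tilt down with sub-pixel tracking of the tip and the gear pan.

```bash
python3 - <<'E'
from h import *
a=cv2.imread('pics/scene0.png');b=cv2.imread('pics/s10r.png');c=capture('scene');d=c['img'];cv2.imwrite('pics/s19r.png',d)
U=8
up=lambda i:cv2.resize(cv2.cvtColor(i,cv2.COLOR_BGR2GRAY),None,fx=U,fy=U,interpolation=cv2.INTER_CUBIC).astype(np.float32)
A,B,D=up(a),up(b),up(d)
def tr(I,J,x0,y0,x1,y1,r=14):
    t=I[y0*U:y1*U,x0*U:x1*U];X0,Y0=max(0,x0-6),y0-r
    w=J[Y0*U:(y1+r)*U,X0*U:(x1+6)*U]
    m=cv2.matchTemplate(w,t,cv2.TM_CCOEFF_NORMED);_,v,_,l=cv2.minMaxLoc(m);return (l[0]/U+X0-x0,l[1]/U+Y0-y0,round(v,3))
for n,box in(("gear",(350,193,378,210)),("gearpan",(345,190,383,214)),("tip",(272,177,280,185))):
    print(n,"0->200",tr(A,B,*box),"0->now",tr(A,D,*box))
box2=(350,186,378,204)
g0=np.array([.5475,.285,.111]) # gear approx
from numpy import array
for t in(-.2,-.1,-.066,-.036,-.017,0,.036):
    print(t,"tip d",(proj(c,array([.549,.031,.196-.130*t]))-proj(c,array([.549,.031,.222]))).round(2),"gear d",(proj(c,array([.547,.2865,.144+.130*t]))-proj(c,array([.547,.2865,.118]))).round(2))
def needle(i):
    out=[]
    for r in (180,181,182):
        v=i[r,321:333,1].astype(float)
        if r==182: pass
        w=np.clip(168-v,0,None);k=w.argmax();s=slice(max(0,k-1),k+2);out.append(321+(np.arange(12)[s]*w[s]).sum()/w[s].sum())
    return out
print(needle(a),needle(b),needle(d))
E
```

```text
gear 0->200 (0.625, -5.125, 0.975) 0->now (0.875, -7.0, 0.975)
gearpan 0->200 (0.625, -5.125, 0.9) 0->now (0.875, -7.0, 0.887)
tip 0->200 (0.0, 5.75, 0.985) 0->now (0.0, 7.75, 0.981)
-0.2 tip d [0. 0.] gear d [0. 0.]
-0.1 tip d [-0.04  4.51] gear d [ 0.48 -3.99]
-0.066 tip d [-0.05  6.03] gear d [ 0.64 -5.36]
-0.036 tip d [-0.06  7.37] gear d [ 0.78 -6.57]
-0.017 tip d [-0.07  8.21] gear d [ 0.88 -7.34]
0 tip d [-0.07  8.97] gear d [ 0.96 -8.02]
0.036 tip d [-0.09 10.56] gear d [ 1.13 -9.49]
[np.float64(329.06944444444446), np.float64(328.8412698412698), np.float64(329.07894736842104)] [np.float64(324.2325581395349), np.float64(324.0689655172414), np.float64(331.5090909090909)] [np.float64(322.03636363636366), np.float64(322.0892857142857), np.float64(331.50877192982455)]
```

View pics/s19r.png

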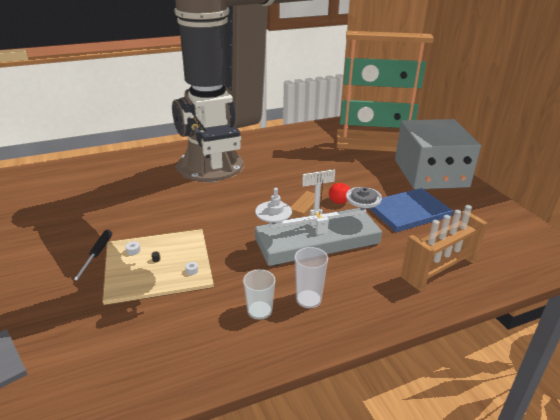

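The picture shows the 200 g and 50 g rings stacked on the spindle at about (275,203). The 150 g ring (132,247), the 100 g ring (191,267) and the stopper (156,257) are still on the board, the bystanders are in place, and the gripper is clear and open.

```bash
python3 -c "
from plant import *
print(close_job())"
```

```text
the job is handed in; nothing more can be done
None
```

I threaded the 200 g ring and then the 50 g ring fully down over the spindle, released both and handed the job in at about 24 s. The needle should be resting between the tall marks, but the margin is modest.

- **After the 200 g ring:** sub-pixel tracking of the spindle tip and of the gear put the tilt at about -0.07, or roughly 70 g too little. That is why I chose the 50 g ring next.
- **Final tilt:** the spindle tip gave -0.027 and the gear -0.025, both inside ±0.036. The gear therefore weighs about 275 g, roughly midway between 250 and 300 g, so the 100 g ring would have balanced about as well.
- **Checks that disagreed:** the needle itself gave -0.006 to -0.022, depending on the needle length I assumed. In the camera view it appears just right of the right-hand mark. I put that down to the slanted view, because the needle stands in front of the plate, but I could not confirm it directly.
- **Rest of the scene:** in the last pictures the 100 g and 150 g rings and the stopper are still on the board. The gear is on its pan and the other objects have not moved. The gripper is open and clear of everything.
- **Forces:** no wrist force above about 7 N showed in any reading.

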